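Feed a divider board under the trimmer guard with the push stick

TASK

Take the push stick out of its tray and use it to push the plywood board under the yellow-sided guard of the switched-off trimmer until it bears squarely on the red sprung pad of the back gauge; lean on it there for a moment with about 10 newtons on the pad (never 20 or more). Only the stick may touch the board, not the gripper. Then draw the stick out, leaving the board against the pad, lay the stick flat back in its tray, and leave the carton, tape roll and glue bottle where they are.

Things in the scene. Friction and masses are not known exactly. Their poses are not given: they have to be found in the camera images.
- trimmer: Grey bench trimmer, fixed, 240 mm across (x) and 460 mm long. y is the feed direction, z up. Origin on the table, on the centre line, under the guard's front edge. Flat bed 25 mm above the origin, from y = -230 to +230 mm. Yellow-sided clear guard and grey beam span y = 0 to 108 mm, 192 mm wide, top 113 mm above the table.
- guard_mouth (a point): Middle of the guard's front edge, on the bed surface (axes as the trimmer's). The yellow lip above it leaves an opening 18 mm high.
- rail_entry (a point): Mid-point between the mouths of the two aluminium guide rails, on the bed, 92 mm before the guard's edge. Rails 12 mm high; about 124 mm apart here, narrowing to 84 mm at 30 mm before the guard, then straight and 84 mm apart to 100 mm beyond its edge. They square up the board.
- holddown_bar (a point): Lowest line of a sprung rubber bar, 24 mm in diameter, under the beam, 75 mm beyond the guard's edge, 8.5 mm over the bed. It rides up on the board and presses it with about 3 N: the front edge needs a bump of some 3 to 10 N to get under, then board and stick drag with 3 to 8 N. The pad's force comes on top of that drag; only some 60 to 90 % of a push reaches it.
- gauge: Blue back-gauge block 90 x 30 x 45 mm, fixed; axes as the trimmer's, origin under its centre, on the bed, 190 mm beyond the guard's edge. On its -y side a spindle carries a red pad 64 mm wide, 18 mm high. The pad's face stands 45 to 75 mm from the origin, a new setting each time, not measured: find it by feel. The pad gives about 4 N per mm plus 1 N friction, 6 mm of travel.
- board_center (a point): Centre of the loose plywood board, 80 mm wide (x), 100 mm long (y, the feed direction), 10 mm thick, 70 g or so. It lies flat on the bed ahead of the guard, a little crooked; the y axis points to the guard. Centre is 5 mm over the bed.
- stick_grip (a point): Centre of the push stick's wooden handle, 26 mm above its underside; x points to the nose, z up. Handle 60 long (x), 18 wide (y), 46 mm high. An orange foot bar, 18 mm wide and 10 mm high, runs from x = -45 mm forward to a T nose 44 mm wide, 10 mm high, its flat front face 110 mm ahead of this point. About 100 g. Starts flat in the tray.
- tray: Shallow black open tray, 230 x 130 mm (x, y), walls 14 mm high, 4 mm thick; fixed. Origin at the centre of its underside; its floor is about 4 mm up. The stick lies in it along x, nose to +x.
- carton: Bystander: small cardboard carton 100 x 80 x 70 mm, origin at the centre of its underside.
- tape_roll: Bystander: cardboard core ring lying flat, 84 mm across, 48 mm high, origin at the centre of its underside.
- glue: Bystander: white bottle with red cap, 44 mm across, 110 mm tall, origin at the centre of its underside.
Not all that is in view belongs to the job. There is more than one size of the part that bears stick_grip; the job needs the smaller. Of the things that look like the part that bears board_center, the smaller one is meant.

How it is judged:
By the outcome, as a careful person would: the job done as asked, in the order asked, and still so for the second after the job is handed in, with the robot touching nothing.
It also fails if it takes over 70 s, if anything falls off the work surface, if the arm or the gripper's body presses on something with over 40 N, if the wrist force passes 120 N, or if a joint passes its speed limit or range.

ROBOT

A 6-joint arm with a two-finger parallel gripper is mounted at the origin on the work surface. World frame = base frame: x ahead of the robot, y to its left, z up, the work surface at z = 0. Lengths are in mm, angles in rad, forces in N, time in s.
With the tool pointing down it reaches from about 250 to 775 mm from the base axis. Payload 4 kg.
Tool frame: the origin (TCP) lies at the very end of the fingers, on their centre line; the grasp point (between the pads) lies 19 mm behind it (r.grip_point_offset is the distance from the TCP to the grasp point, in mm); z points along the fingers, y is the direction in which the jaws open and shut (so a half turn about z gives the same grasp; the last joint's range is limited). The gripper opens to 94 mm and grips with 3 to 60 N. Pads are 16 mm wide; open, the fingers measure 119 mm over their backs; the gripper's body (75 mm by 177 mm) begins 78 mm behind the grasp point.
Start: joints at [-1.318, 0.087, 1.371, -0, 1.684, -0.103], TCP at [191.586, -515.573, 205.506] pointing down, gripper open.
Joint ranges: [-3.1, 3.1], [-0.76, 2.03], [0.27, 2.55], [-1.08, 4.22], [0.17, 2.65], [-2.57, 2.57]. Speed limits (rad/s): [2.79, 2.79, 3.14, 3.14, 3.14, 3.14].

INTERFACE

Orientations are given as a unit quaternion [w, x, y, z].
In Python, from station import r gives the robot as it stands.
- The arm moves only by the tool servo_tool, never from a script. Its argument "plan" is a list of rows, each an object with "turn": the turn, a rotation vector about the tool's x, y, z in degrees, a list of three; "dp": the shift along the tool's x, y, z in cm, a list of three; "claw": the finger opening in cm, from 0 to 9.4. A call has 1 to 5 rows; each row shifts and turns the commanded pose from where the row before left it, along the tool's axes as they then stand; what a row does not reach is not made up. A row lasts 1/12 s, in which the tool goes at most 41.7 mm and 7.16 degrees, less where a joint would pass 70% of its speed; a pose out of reach is approached as far as the arm can. A call is refused whole if a number of a shift passes 4.17 or a number of a turn 7.16, either way. A call with a gripper value outside its range is refused whole. The fingers move at their own pace and stop on an object; "squeeze" is the grip in N (left out, the last holds). Time passes only in rows, so rows that do not move let the fingers close. It gives the time, the measured TCP pose, the force and the opening at its end, in the units of the state.
- r.get_state(): the state, without advancing time (a new reading comes with each control period).
- r.get_image(name): name is "side" or "top" or "wrist"; returns a dict with "color" (400x640x3 uint8, red, green, blue), "z_map" (400x640 float32, mm along the optical axis (not along the pixel's ray), 0 where there is no reading), "mtx" (3x3 intrinsics, pixels), "dist" ([k1, k2, p1, p2, k3] as OpenCV has them; the pictures are not rectified), "xyz" and "attitude" of the camera in the world. Camera axes: x right, y up, looking along -z (the intrinsics and any distortion apply to the point x, -y, -z); pixel columns grow to the right and rows downward; lengths in mm; the calibration is good to about 2 mm. A picture is of the moment at which its call begins.
- r.sign_off(): hands the job in, once; it reports no verdict.
Trained networks look in the newest picture that a camera, given by its name, has taken for a name from the list of things; names that differ only in an ending like _2 or _b are one class to them, and where a whole thing is asked for, a point or a joint stands for the part that bears it (a point fixed in the world has none). Each returns a list of dicts, best first, with "confidence" (0 to 1); they miss things now and then, are a little off and sometimes report something else, mostly with a low value. They report only what shows in the picture. A call takes as long as a camera call. They do not tell look-alikes from the thing itself.
- r.search_frame(camera, name): "position" ([column, row] as shares, 0 to 1, of the picture: columns of its width, rows of its height, amid what is visible of it).
- r.tip_of(camera, name): "position" ([column, row] as shares, 0 to 1, of the picture: columns of its width, rows of its height: a listed point, or the origin of a listed thing).
The state is a dict: "time_s": time; "qpos": joint angles; "joint_vel": joint speeds; "joint_efforts": joint torques, N m; "ee_pos": TCP position; "orientation": TCP orientation; "contact_force": force on the tool from outside, world axes, zero at the start; "moment": the same for the moment, N m; "opening": finger opening in mm.
Only numpy, scipy, OpenCV 4.12 (cv2) and the standard library are available. Lean on these libraries where they do the work, as an engineer would, in place of code of your own. Each camera call takes 0.05 s, during which the arm holds its last target.

## Working session

There is one attempt and no reset: what is moved stays moved. The work goes in short steps, Python scripts to look and compute and a tool call to move; the robot and the scene stay as the last step left them, time stands still between calls to the robot, and variables do not carry over. Pictures are saved under pics/ and viewed, and the job is handed in when it is done.

Besides the shell and the picture viewer there is one more tool, called after "Call:" as a command line: name --argument value ..., lists and objects as JSON in quotes. servo_tool: Moves the arm, as the interface text tells. Its arguments: {"type":"object","properties":{"plan":{"type":"array"},"squeeze":{"type":"number"}},"required":["plan"]}

```bash
ls; mkdir -p pics
python3 - <<'E'
from station import r
import cv2
s=r.get_state(); print(s)
for n in ("side","top","wrist"):
    d=r.get_image(n); cv2.imwrite(f"pics/{n}0.png",d["color"][:,:,::-1]); print(n,d["mtx"],d["dist"],d["xyz"],d["attitude"])
    for t in ["trimmer","guard_mouth","rail_entry","holddown_bar","gauge","board_center","stick_grip","tray","carton","tape_roll","glue"]:
        print(t,[([round(x,3) for x in q["position"]],round(q["confidence"],2)) for q in r.tip_of(n,t)])
E
```

```text
pics
{'time_s': 0.0, 'qpos': array([-1.31809030e+00,  8.79541298e-02,  1.37228052e+00,  7.63657991e-06,
        1.68357720e+00, -1.03103936e-01]), 'joint_vel': array([-0.00200266, -0.00017197, -0.0010753 , -0.00046513,  0.00299861,
       -0.00205505]), 'joint_efforts': array([ 7.88260422e-05, -3.40182245e+01, -3.02424824e+01,  7.17198174e-02,
        3.30691575e-02, -1.74865231e-04]), 'ee_pos': array([ 191.44897038, -515.01169868,  204.2913289 ]), 'orientation': array([-1.10677763e-03,  9.84215923e-01,  1.76968320e-01, -7.91377263e-05]), 'contact_force': array([ 0.11635994,  0.19936588, -0.21229345]), 'moment': array([-0.02094159, -0.01334378,  0.0361351 ]), 'opening': 93.8811373098882}
side [[493.47802563   0.         311.01302514]
 [  0.         493.47802563 212.82682294]
 [  0.           0.           1.        ]] [0.02106273 0.         0.         0.         0.        ] [  61.9010935   949.46521322 1158.46608489] [-0.1962966  -0.07784434  0.36292038  0.90757738]
trimmer [([0.461, 0.595], 0.61)]
guard_mouth [([0.465, 0.591], 0.74), ([0.415, 0.414], 0.59)]
rail_entry [([0.485, 0.528
[... 971 characters left out ...]
, 0.63)]
stick_grip [([0.713, 0.681], 0.87), ([0.663, 0.489], 0.58)]
tray [([0.658, 0.475], 0.76), ([0.563, 0.491], 0.31)]
carton [([0.346, 0.49], 0.92)]
tape_roll [([0.609, 0.335], 0.7), ([0.507, 0.493], 0.46)]
glue [([0.473, 0.492], 0.53), ([0.531, 0.326], 0.46)]
wrist [[286.22820178   0.         313.40871394]
 [  0.         286.22820178 200.8682207 ]
 [  0.           0.           1.        ]] [0.0129241 0.        0.        0.        0.       ] [ 265.32192556 -487.89076584  383.72562819] [ 0.81363107 -0.11197913  0.07741819 -0.56521817]
trimmer []
guard_mouth []
rail_entry []
holddown_bar []
gauge []
board_center []
stick_grip [([0.423, 0.372], 0.62)]
tray []
carton []
tape_roll []
glue []
```

View pics/side0.png

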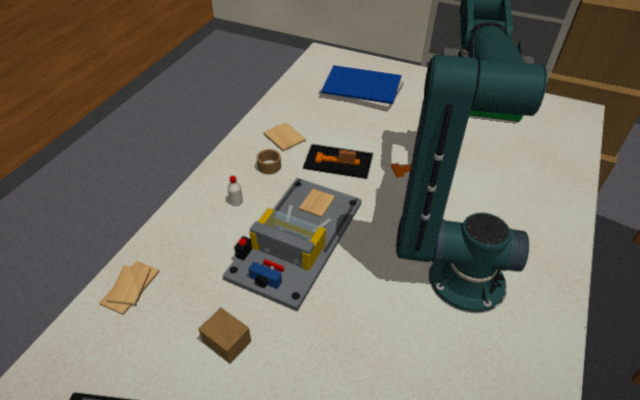

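View pics/top0.png

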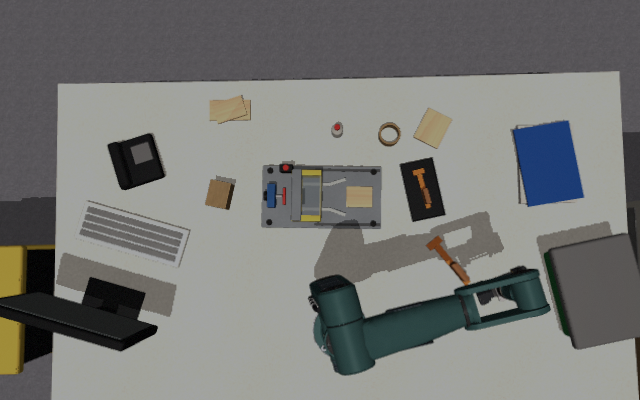

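View pics/wrist0.png

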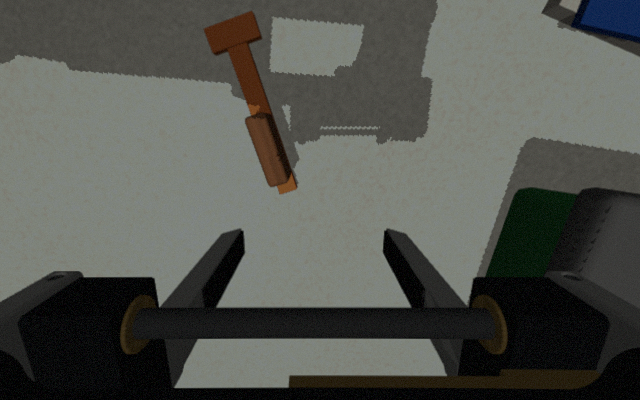

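The side and top views agree. The trimmer is at top (320,196), feeding to the left, with a board on its bed at (359,196). The tray is at (422,190) with a stick lying nose up. A second, bigger stick lies on the table at (447,258), and more boards lie at (433,127) and (230,110). Next I'll measure these from the depth maps.

```bash
cat > h.py <<'E'
import numpy as np, cv2
from scipy.spatial.transform import Rotation as R
from station import r
def Rq(q): return R.from_quat([q[1],q[2],q[3],q[0]])
def rays(d,uv):
    p=cv2.undistortPoints(np.array(uv,float).reshape(-1,1,2),d["mtx"],d["dist"]).reshape(-1,2)
    return p
def w(d,uv,z=None):
    """world pts from pixels using depth map"""
    uv=np.array(uv,float).reshape(-1,2); p=rays(d,uv)
    if z is None: z=d["z_map"][np.clip(uv[:,1].round().astype(int),0,399),np.clip(uv[:,0].round().astype(int),0,639)]
    c=np.c_[p[:,0]*z,-p[:,1]*z,-np.ones(len(p))*z]
    return Rq(d["attitude"]).apply(c)+d["xyz"]
def onz(d,uv,h):
    uv=np.array(uv,float).reshape(-1,2); p=rays(d,uv)
    v=Rq(d["attitude"]).apply(np.c_[p[:,0],-p[:,1],-np.ones(len(p))])
    return d["xyz"]+v*((h-d["xyz"][2])/v[:,2])[:,None]
def proj(d,P):
    P=np.array(P,float).reshape(-1,3)
    c=Rq(d["attitude"]).inv().apply(P-d["xyz"])*[1,-1,-1]
    return cv2.projectPoints(c,np.zeros(3),np.zeros(3),d["mtx"],d["dist"])[0].reshape(-1,2)
def cloud(d):
    u,v=np.meshgrid(np.arange(640),np.arange(400)); uv=np.c_[u.ravel(),v.ravel()]
    P=w(d,uv).reshape(400,640,3); P[d["z_map"]==0]=np.nan
    return P
E
python3 - <<'E'
from h import *
np.set_printoptions(precision=1,suppress=True)
d=r.get_image("top")
P=cloud(d)
for n,(u,v) in dict(board=(359,196),altboard=(433,127),stickT=(420,190),stickBig=(450,262),trayfl=(410,205),glue=(337,129),carton=(220,194),tape=(389,133),gauge=(271,195),bed=(375,180),guard=(312,196),beam=(296,196)).items(): print(n,P[v,u])
c=d["color"]
cv2.imwrite("pics/c1.png",cv2.resize(c[150:240,240:480,::-1],None,fx=3.3,fy=3.3,interpolation=cv2.INTER_CUBIC))
cv2.imwrite("pics/c2.png",cv2.resize(c[150:300,395:485,::-1],None,fx=4,fy=4,interpolation=cv2.INTER_CUBIC))
E
```

```text
board [507.7 -77.5  37.3]
altboard [ 774.4 -372.5    9.4]
stickT [ 529.2 -315.8    5.4]
stickBig [ 250.5 -419.2   18.7]
trayfl [ 471.3 -274.9   10. ]
glue [754.    2.2 106.9]
carton [522.6 448.9  67. ]
tape [ 755.4 -201.4    5.4]
gauge [515.1 255.7  69.4]
bed [ 569.  -140.7   29. ]
guard [506.4  99.8  93.9]
beam [505.8 157.7 115.5]
```

View pics/c1.png

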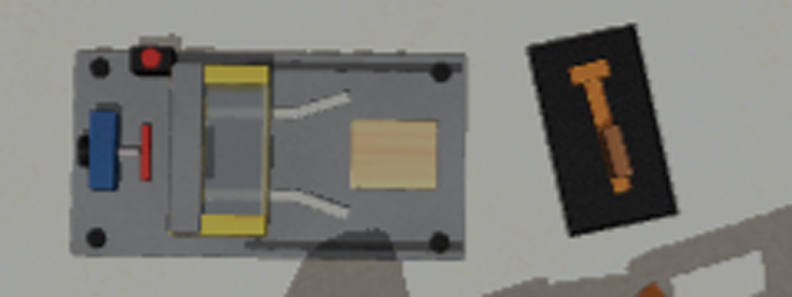

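View pics/c2.png

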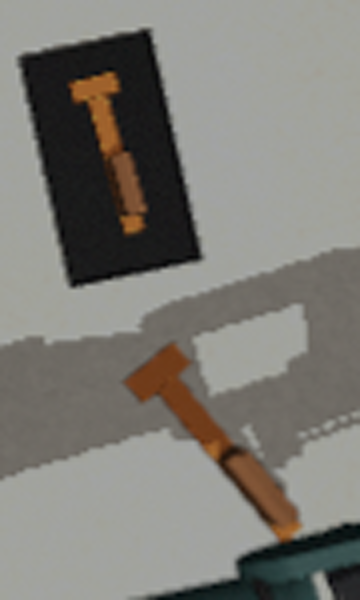

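The likely mix-ups, by top-view pixel:
- **Sticks:** the tray stick at (422,190) against the larger table stick at (447,258). I choose the tray one, about 155 mm long.
- **Boards:** the bed board at (359,196) against (433,127) and the stack at (230,110). I choose the bed board.

Next I'll move the wrist camera over the tray to look closer.

```bash
cat >> h.py <<'E'
def yawR(yaw,pitch=0): # tool down, tool x at yaw deg ; pitch extra about tool y
    return R.from_euler('z',yaw,degrees=True)*R.from_euler('x',180,degrees=True)*R.from_euler('y',pitch,degrees=True)
def togo(xyz,yaw,pitch=0):
    s=r.get_state(); A=Rq(s["orientation"])
    print("t",round(s["time_s"],2),"at",s["ee_pos"].round(1),"F",s["contact_force"].round(1),"open",round(s["opening"],1))
    print("dp cm",(A.inv().apply(np.array(xyz)-s["ee_pos"])/10).round(2),"turn deg",np.degrees((A.inv()*yawR(yaw,pitch)).as_rotvec()).round(2))
E
python3 - <<'E'
from h import *
togo([430,-370,300],17)
d=r.get_image("wrist"); print(Rq(d["attitude"]).apply([0,0,-1]))
E
```

```text
t 1.85 at [ 191.6 -515.6  205.5] F [-1.  -0.4  0.7] open 94.0
dp cm [27.42 -5.34 -9.45] turn deg [ 0.   -0.    3.39]
[-0.25256497 -0.09470274 -0.96293423]
```

Call:
servo_tool --plan '[{"turn": [0, 0, 0.7], "dp": [3.7, -0.7, -1.2], "claw": 9.4}, {"turn": [0, 0, 0.7], "dp": [3.7, -0.7, -1.2], "claw": 9.4}, {"turn": [0, 0, 0.7], "dp": [3.7, -0.7, -1.2], "claw": 9.4}, {"turn": [0, 0, 0.7], "dp": [3.7, -0.7, -1.2], "claw": 9.4}, {"turn": [0, 0, 0.6], "dp": [3.7, -0.7, -1.2], "claw": 9.4}]'

```text
time_s: 2.32
ee_pos: [356.3, -421.2, 266.3]
orientation: [0.0, 0.989, 0.147, 0.0]
contact_force: [0.1, -1.5, 0.1]
opening: 93.7
```

Call:
servo_tool --plan '[{"turn": [0, 0, 0], "dp": [3.7, -0.7, -1.2], "claw": 9.4}, {"turn": [0, 0, 0], "dp": [3.7, -0.7, -1.2], "claw": 9.4}, {"turn": [0, 0, 0], "dp": [3, -0.5, -1], "claw": 9.4}, {"turn": [0, 0, 0], "dp": [0, 0, 0], "claw": 9.4}, {"turn": [0, 0, 0], "dp": [0, 0, 0], "claw": 9.4}]'

```text
time_s: 2.73
ee_pos: [450.2, -373.1, 299.9]
orientation: [0.001, 0.989, 0.149, 0.0]
contact_force: [-0.1, -1.0, -0.9]
opening: 94.0
```

Run:
```python
from h import *
s=r.get_state();print(s["ee_pos"],s["time_s"],s["joint_vel"].round(3))
d=r.get_image("wrist"); cv2.imwrite("pics/w1.png",d["color"][:,:,::-1])
import pickle; pickle.dump(d,open("w1.pkl","wb"))
for t in ["stick_grip","tray","board_center","rail_entry","guard_mouth"]:
    for q in r.tip_of("wrist",t):
        uv=np.array(q["position"])*[640,400]; print(t,q["confidence"],uv.round(),w(d,uv).round(1), onz(d,uv,30).round(1))
```

```text
[ 450.24107523 -373.06752035  299.88359314] 2.7333 [-0.048 -0.009  0.041 -0.01  -0.001 -0.003]
stick_grip 0.59 [301. 131.] [[ 506.1 -337.3   49.1]] [[ 505.3 -336.8   30. ]]
stick_grip 0.57 [315. 309.] [[ 477.2 -364.9  409.2]] [[ 211.6 -450.5   30. ]]
tray 0.97 [299. 111.] [[ 532.6 -326.5   47.1]] [[ 532.9 -325.6   30. ]]
board_center 0.77 [131.  77.] [[504.9 -83.9  34.6]] [[504.7 -81.2  30. ]]
rail_entry 0.74 [97. 60.] [[512.5 -36.4  34.1]] [[512.4 -33.5  30. ]]
guard_mouth 0.81 [22. 43.] [[503.6  70.4  24.8]] [[503.8  65.6  30. ]]
```

View pics/w1.png

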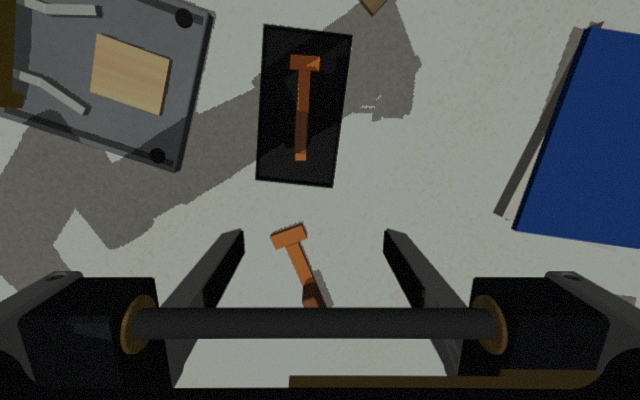

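Run:
```python
from h import *
import pickle; d=pickle.load(open("w1.pkl","rb"))
np.set_printoptions(precision=1,suppress=True)
c=d["color"]; hsv=cv2.cvtColor(c,cv2.COLOR_RGB2HSV)
cv2.imwrite("pics/w1c.png",cv2.resize(c[10:200,240:370,::-1],None,fx=4.5,fy=3,interpolation=cv2.INTER_NEAREST)[:600])
P=cloud(d)
m=np.zeros((400,640),bool); m[45:170,270:340]=True
col=(hsv[...,1]>110)&(hsv[...,2]>45)&(hsv[...,0]<20)&m
print(col.sum())
for v in range(50,165,5):
    us=np.where(col[v])[0]
    if len(us): print(v,us.min(),us.max(),"z",np.nanmedian(P[v,us,2]), hsv[v,int(us.mean())])
```

```text
1544
55 290 309 z 12.629643541833843 [ 11 204  80]
60 290 319 z 12.84117611948136 [ 12 205  92]
65 290 319 z 12.869750581357522 [ 11 180  95]
70 298 318 z 12.540732054477587 [ 10 176  74]
75 298 309 z 12.884550824280694 [ 11 200  93]
80 298 309 z 12.920651264115179 [ 11 199  91]
85 297 309 z 12.49105005065411 [ 11 199  91]
90 297 309 z 13.296350277551369 [ 10 192  93]
95 297 308 z 12.747414100944098 [ 10 202  91]
100 297 308 z 12.979415074515202 [ 10 185  91]
105 297 308 z 13.275865913076814 [ 12 184  93]
110 297 308 z 13.225350602853496 [ 11 188  91]
115 296 307 z 48.15097769066139 [ 13 174  57]
120 296 306 z 48.829449387250634 [ 11 142  61]
125 296 306 z 48.986082161575325 [ 15 170  60]
130 295 306 z 48.878000548284575 [ 14 146  61]
135 295 306 z 48.532436451930465 [ 11 145  60]
140 295 305 z 48.77728934223532 [ 12 163  58]
145 295 305 z 48.356945134508294 [ 10 144  62]
150 295 305 z 49.16338054278452 [ 12 151  59]
155 295 306 z 12.385422630666568 [ 14 184 141]
160 295 305 z 2.7247059702525576 [ 15 183  95]
```

View pics/w1c.png

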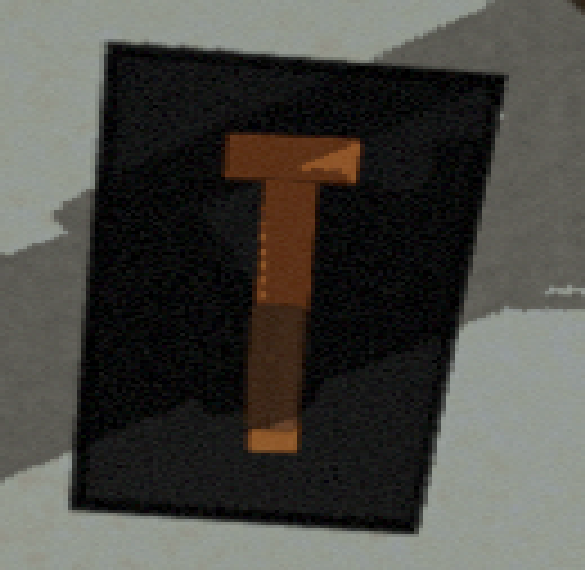

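```bash
cat > fit.py <<'E'
from h import *
np.set_printoptions(precision=1,suppress=True)
def fitstick(d,roi,zu=4.0,verbose=True):
    """fit stick pose (x,y,yaw) of grip by comparing colour mask with projected model"""
    from scipy.optimize import minimize
    hsv=cv2.cvtColor(d["color"],cv2.COLOR_RGB2HSV)
    u0,v0,u1,v1=roi
    m=np.zeros((400,640),np.uint8)
    col=(hsv[...,1]>110)&(hsv[...,2]>45)&(hsv[...,0]<20)
    m[v0:v1,u0:u1]=col[v0:v1,u0:u1]*255
    m=cv2.morphologyEx(m,cv2.MORPH_CLOSE,np.ones((3,3)))
    S=4
    mb=cv2.resize(m[v0:v1,u0:u1],None,fx=S,fy=S,interpolation=cv2.INTER_LINEAR).astype(float)/255
    boxes=[(-45,92,-9,9,-26,-16),(92,110,-22,22,-26,-16),(-30,30,-9,9,-16,23)]
    def render(p):
        img=np.zeros(mb.shape,np.uint8)
        for a,b,c,e,f,g in boxes:
            C=np.array([[x,y,z] for x in(a,b) for y in (c,e) for z in (f,g)],float)
            W=R.from_euler('z',p[2],degrees=True).apply(C)+[p[0],p[1],zu+26]
            q=(proj(d,W)-[u0,v0]+0.5)*S-0.5
            cv2.fillConvexPoly(img,np.round(cv2.convexHull(q.astype(np.float32))*16).astype(np.int32),255,shift=4)
        return cv2.GaussianBlur(img.astype(float)/255,(0,0),2)
    mb=cv2.GaussianBlur(mb,(0,0),2)
    def cost(p): return ((render(p)-mb)**2).sum()
    return cost,minimize,render,mb
E
python3 - <<'E'
from fit import *
import pickle; d=pickle.load(open("w1.pkl","rb"))
for zu in (2,4,6):
    cost,mini,render,mb=fitstick(d,(265,30,345,175),zu)
    res=mini(cost,[500,-340,17],method="Nelder-Mead",options=dict(initial_simplex=[[500,-340,17],[508,-340,17],[500,-332,17],[500,-340,22]]))
    print(zu,res.x,res.fun,cost([500,-340,17]))
cv2.imwrite("pics/fit.png",np.hstack([render(res.x),mb])*255)
E
```

```text
2 [ 503.8 -336.8   14. ] 811.7899755022825 5084.449046645645
4 [ 503.5 -336.9   14. ] 828.709092839699 4926.328346023469
6 [ 503.3 -337.2   14. ] 874.2568187946881 4816.993596654535[ WARN:0@4.126] global loadsave.cpp:1063 imwrite_ Unsupported depth image for selected encoder is fallbacked to CV_8U.
```

View pics/fit.png

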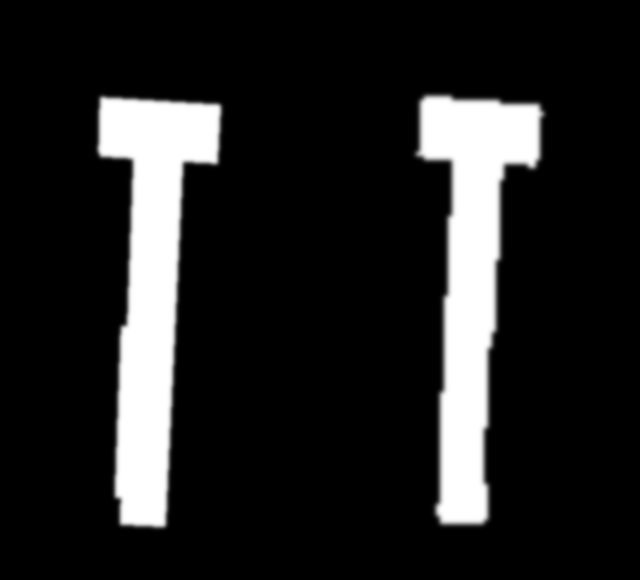

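Run:
```python
from h import *
togo([503.6,-337,100],14)
```

```text
t 3.03 at [ 447.8 -374.5  299. ] F [-0.3  0.2  1.2] open 93.6
dp cm [ 6.44 -1.95 19.9 ] turn deg [-0.04  0.04  2.86]
```

Call:
servo_tool --plan '[{"turn": [0, 0, 1], "dp": [1.6, -0.5, 3.8], "claw": 4.5}, {"turn": [0, 0, 1], "dp": [1.6, -0.5, 3.8], "claw": 4.5}, {"turn": [0, 0, 0.9], "dp": [1.6, -0.5, 3.8], "claw": 4.5}, {"turn": [0, 0, 0], "dp": [1.6, -0.4, 3.8], "claw": 4.5}, {"turn": [0, 0, 0], "dp": [0, 0, 3.7], "claw": 4.5}]'

```text
time_s: 3.45
ee_pos: [506.5, -337.2, 108.5]
orientation: [-0.0, 0.992, 0.123, 0.001]
contact_force: [0.6, -0.5, -0.4]
opening: 63.9
```

Call:
servo_tool --plan '[{"turn": [0, 0, 0], "dp": [0, 0, 1], "claw": 4.5}, {"turn": [0, 0, 0], "dp": [0, 0, 0], "claw": 4.5}, {"turn": [0, 0, 0], "dp": [0, 0, 0], "claw": 4.5}]'

```text
time_s: 3.7
ee_pos: [505.3, -339.3, 101.5]
orientation: [0.0, 0.993, 0.122, 0.0]
contact_force: [0.0, -0.4, 0.2]
opening: 46.0
```

Run:
```python
from h import *
for i in range(3):
    togo([503.6,-337,11],14); d=r.get_image("wrist")
cv2.imwrite("pics/w2.png",d["color"][:,:,::-1])
import pickle; pickle.dump(d,open("w2.pkl","wb"))
```

```text
t 3.7 at [ 505.3 -339.3  101.5] F [ 0.  -0.4  0.2] open 46.0
dp cm [-0.11 -0.27  9.05] turn deg [ 0.05 -0.02  0.01]
t 3.75 at [ 506.2 -340.   103.4] F [-1.1  0.3  0.1] open 45.6
dp cm [-0.21 -0.39  9.24] turn deg [ 0.21 -0.15  0.01]
t 3.8 at [ 506.7 -340.3  104.3] F [-0.4 -0.4  0.1] open 45.0
dp cm [-0.25 -0.44  9.33] turn deg [ 0.29 -0.21  0.02]
```

View pics/w2.png

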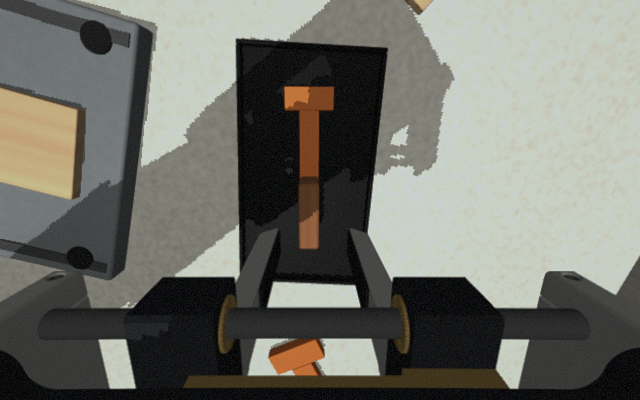

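Call:
servo_tool --plan '[{"turn": [0, 0, 0], "dp": [0, 0, 0], "claw": 4.5}]'

```text
time_s: 3.93
ee_pos: [506.7, -339.9, 103.9]
orientation: [0.002, 0.992, 0.122, 0.002]
contact_force: [-0.1, -0.1, 1.1]
opening: 45.2
```

Run:
```python
from fit import *
import pickle; d=pickle.load(open("w2.pkl","rb"))
cost,mini,render,mb=fitstick(d,(270,70,348,255),4)
res=mini(cost,[504,-337,14],method="Nelder-Mead",options=dict(initial_simplex=[[500,-340,13],[508,-340,13],[500,-332,13],[500,-340,18]]))
print(res.x,res.fun)
s=r.get_state();print(s["ee_pos"],s["joint_vel"])
print(d["xyz"],d["attitude"])
```

```text
[ 504.  -336.7   14. ] 2435.647785514493
[ 506.7 -339.9  103.9] [ 0.  0.  0.  0. -0.  0.]
[ 582.2 -320.2  282.8] [ 0.8 -0.1  0.1 -0.6]
```

Call:
servo_tool --plan '[{"turn": [0, 0, 0], "dp": [-0.1, -0.2, 2.2], "claw": 4.5}, {"turn": [0, 0, 0], "dp": [-0.1, -0.2, 2.0], "claw": 4.5}, {"turn": [0, 0, 0], "dp": [0, 0, 1.5], "claw": 4.5}, {"turn": [0, 0, 0], "dp": [0, 0, 0], "claw": 4.5}, {"turn": [0, 0, 0], "dp": [0, 0, 0], "claw": 4.5}]'

```text
time_s: 4.35
ee_pos: [502.7, -335.1, 44.1]
orientation: [0.0, 0.992, 0.123, 0.0]
contact_force: [-0.0, -0.3, 1.0]
opening: 44.9
```

Run:
```python
from h import *
togo([504,-337,11],14); d=r.get_image("wrist"); togo([504,-337,11],14)
cv2.imwrite("pics/w3.png",d["color"][:,:,::-1])
```

```text
t 4.35 at [ 502.7 -335.1   44.1] F [-0.  -0.3  1. ] open 44.9
dp cm [0.08 0.21 3.31] turn deg [ 0.01 -0.01  0.08]
t 4.4 at [ 503.4 -335.7   45.2] F [-0.5  0.1 -0.2] open 44.9
dp cm [0.02 0.13 3.42] turn deg [ 0.12 -0.09  0.07]
```

View pics/w3.png

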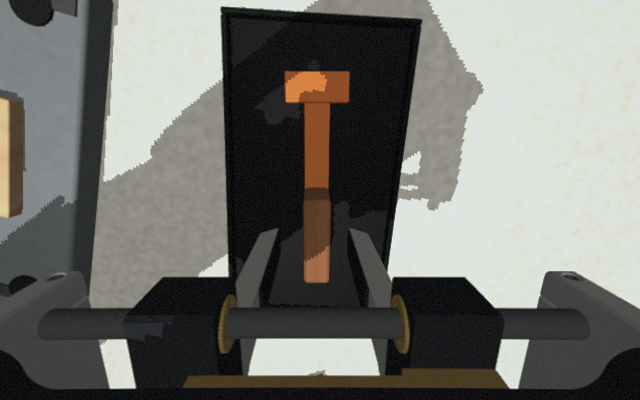

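Call:
servo_tool --plan '[{"turn": [0, 0, 0], "dp": [0.1, 0.1, 1.5], "claw": 4.5}, {"turn": [0, 0, 0], "dp": [0, 0.1, 1.2], "claw": 4.5}, {"turn": [0, 0, 0], "dp": [0, 0, 0.6], "claw": 4.5}, {"turn": [0, 0, 0], "dp": [0, 0, 0], "claw": 4.5}]'

```text
time_s: 4.73
ee_pos: [503.3, -336.1, 9.2]
orientation: [-0.001, 0.992, 0.123, -0.001]
contact_force: [0.0, 0.8, -0.1]
opening: 44.6
```

Run:
```python
from h import *
togo([504,-337,11],14)
```

```text
t 4.73 at [ 503.3 -336.1    9.2] F [ 0.   0.8 -0.1] open 44.6
dp cm [ 0.05  0.1  -0.19] turn deg [-0.12  0.1   0.08]
```

Positioned; now I close with 50 N.

Call:
servo_tool --plan '[{"turn": [0, 0, 0], "dp": [0, 0, -0.1], "claw": 3.0}, {"turn": [0, 0, 0], "dp": [0, 0, 0], "claw": 2.0}, {"turn": [0, 0, 0], "dp": [0, 0, 0], "claw": 0.5}, {"turn": [0, 0, 0], "dp": [0, 0, 0], "claw": 0.5}, {"turn": [0, 0, 0], "dp": [0, 0, 0], "claw": 0.5}]' --squeeze 50

```text
time_s: 5.15
ee_pos: [504.5, -336.9, 12.2]
orientation: [0.0, 0.992, 0.123, 0.0]
contact_force: [0.2, -0.4, 1.0]
opening: 18.1
```

Call:
servo_tool --plan '[{"turn": [0, 0, 0], "dp": [0, 0, 0], "claw": 0.5}, {"turn": [0, 0, 0], "dp": [0, 0, 0], "claw": 0.5}]'

```text
time_s: 5.32
ee_pos: [504.5, -337.0, 12.2]
orientation: [0.0, 0.992, 0.123, 0.0]
contact_force: [-0.1, -0.9, 1.7]
opening: 17.8
```

Run:
```python
from h import *
togo([504,-337,11],14); d=r.get_image("wrist"); togo([504,-337,11],14); print(r.get_state()["opening"])
import pickle; pickle.dump(d,open("w4.pkl","wb"))
cv2.imwrite("pics/w4.png",d["color"][:,:,::-1])
```

```text
t 5.32 at [ 504.5 -337.    12.2] F [-0.1 -0.9  1.7] open 17.8
dp cm [-0.05 -0.01  0.12] turn deg [ 0.06 -0.04  0.09]
t 5.37 at [ 504.5 -337.    12.2] F [0.2 0.7 2.9] open 17.8
dp cm [-0.05 -0.01  0.12] turn deg [ 0.06 -0.05  0.08]
17.808193191583243
```

View pics/w4.png

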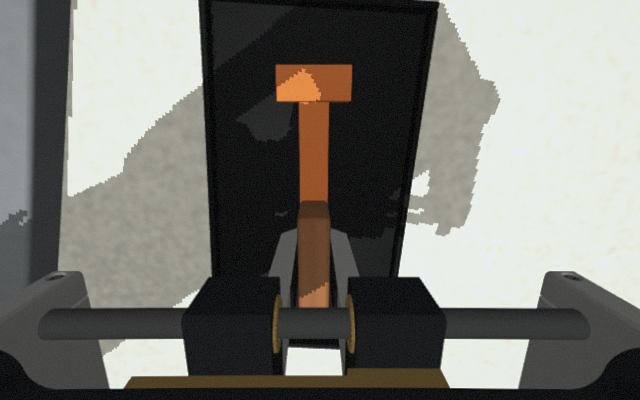

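Call:
servo_tool --plan '[{"turn": [0, 0, 0], "dp": [0, 0, -2], "claw": 0.5}, {"turn": [0, 0, 0], "dp": [0, 0, -4], "claw": 0.5}, {"turn": [0, 0, 0], "dp": [0, 0, -4], "claw": 0.5}, {"turn": [0, 0, -7], "dp": [0, 0, -4], "claw": 0.5}, {"turn": [0, 0, -7], "dp": [0, 0, -4], "claw": 0.5}]'

```text
time_s: 5.78
ee_pos: [503.5, -336.1, 192.4]
orientation: [-0.001, 0.969, 0.245, -0.001]
contact_force: [1.5, -0.3, -1.6]
opening: 17.5
```

Call:
servo_tool --plan '[{"turn": [0, 0, -7], "dp": [0, 0, -3], "claw": 0.5}, {"turn": [0, 0, -7], "dp": [0, -1, -2], "claw": 0.5}, {"turn": [0, 0, -7], "dp": [0, -2, -1], "claw": 0.5}, {"turn": [0, 0, -7], "dp": [0, -3, 0], "claw": 0.5}, {"turn": [0, 0, -7], "dp": [0, -3, 0], "claw": 0.5}]'

```text
time_s: 6.2
ee_pos: [437.2, -276.5, 251.7]
orientation: [0.0, 0.85, 0.526, 0.0]
contact_force: [0.1, -0.1, -1.0]
opening: 18.0
```

Run:
```python
from h import *
togo([380,-110,250],90);print(r.get_state()["opening"])
```

```text
t 6.2 at [ 437.2 -276.5  251.7] F [ 0.1 -0.1 -1. ] open 18.0
dp cm [ 12.34 -12.56   0.16] turn deg [  0.04   0.   -26.53]
17.953647382187736
```

Call:
servo_tool --plan '[{"turn": [0, 0, -6.6], "dp": [2.5, -2.4, 0], "claw": 0.5}, {"turn": [0, 0, -6.6], "dp": [2.7, -2.1, 0], "claw": 0.5}, {"turn": [0, 0, -6.7], "dp": [3.0, -1.8, 0], "claw": 0.5}, {"turn": [0, 0, -6.6], "dp": [3.1, -1.5, 0], "claw": 0.5}, {"turn": [0, 0, 0], "dp": [3.3, -1.1, 0], "claw": 0.5}]'

```text
time_s: 6.62
ee_pos: [383.6, -110.9, 250.8]
orientation: [-0.0, 0.709, 0.706, -0.0]
contact_force: [0.3, 0.3, -1.1]
opening: 17.8
```

Call:
servo_tool --plan '[{"turn": [0, 0, 0], "dp": [0, 0, 0], "claw": 0.5}, {"turn": [0, 0, 0], "dp": [0, 0, 0], "claw": 0.5}]'

```text
time_s: 6.78
ee_pos: [384.4, -111.3, 251.6]
orientation: [0.001, 0.709, 0.705, 0.0]
contact_force: [0.6, 0.1, -0.4]
opening: 17.8
```

Run:
```python
from h import *
togo([380,-110,250],90)
d=r.get_image("wrist"); togo([380,-110,250],90)
import pickle; pickle.dump(d,open("w5.pkl","wb"))
cv2.imwrite("pics/w5.png",d["color"][:,:,::-1])
for t in ["stick_grip","board_center","rail_entry","guard_mouth","holddown_bar","gauge","trimmer"]:
    for q in r.tip_of("wrist",t):
        uv=np.array(q["position"])*[640,400]; print(t,round(q["confidence"],2),uv.round(),w(d,uv).round(1), onz(d,uv,25).round(1))
```

```text
t 6.78 at [ 384.4 -111.3  251.6] F [ 0.6  0.1 -0.4] open 17.8
dp cm [ 0.12 -0.44  0.16] turn deg [ 0.05  0.05 -0.26]
t 6.83 at [ 384.7 -112.2  251.4] F [-0.1 -0.4 -0.8] open 17.6
dp cm [ 0.22 -0.47  0.14] turn deg [ 0.02  0.05 -0.36]
stick_grip 0.78 [314. 252.] [[ 385.1 -100.3  288.7]] [[ 385.7 -227.5   25. ]]
stick_grip 0.17 [401. 158.] [[504.4 -82.4  35.6]] [[507.6 -83.7  25. ]]
board_center 0.96 [401. 158.] [[505.1 -83.3  35.8]] [[508.4 -84.7  25. ]]
rail_entry 0.69 [404. 116.] [[508.  -26.9  23.5]] [[507.5 -26.9  25. ]]
guard_mouth 0.73 [409.  42.] [[507.   62.7  24.3]] [[506.8  62.5  25. ]]
trimmer 0.97 [404.  44.] [[500.6  59.5  24.8]] [[500.6  59.4  25. ]]
```

View pics/w5.png

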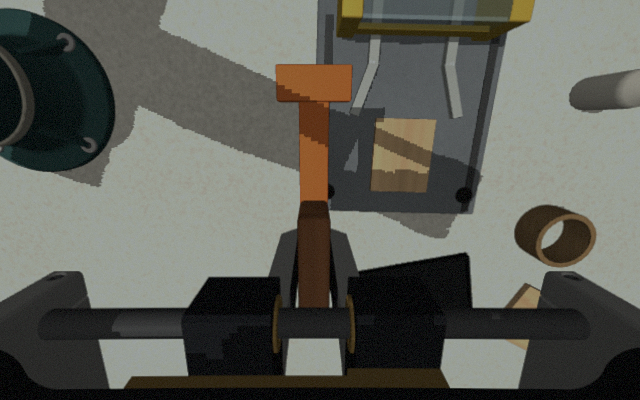

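Run:
```python
from h import *
import pickle; d=pickle.load(open("w5.pkl","rb"))
c=d["color"]
cv2.imwrite("pics/w5c.png",cv2.resize(c[0:220,310:530,::-1],None,fx=2.7,fy=2.7,interpolation=cv2.INTER_CUBIC))
```

```text
(no output)
```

View pics/w5c.png

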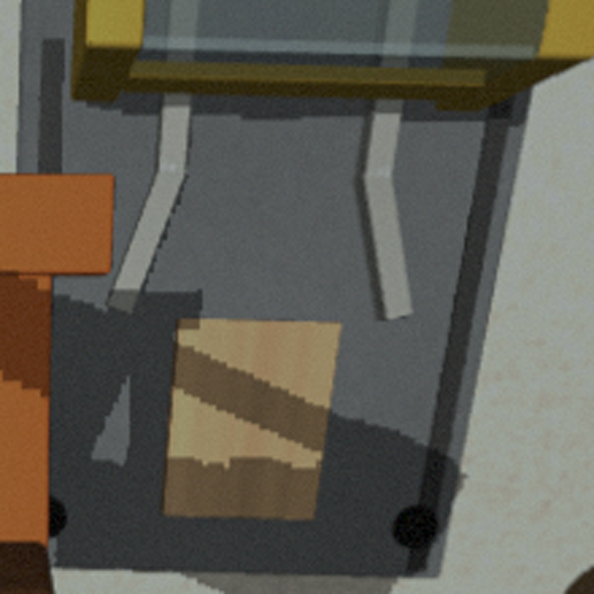

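Run:
```python
from h import *
np.set_printoptions(precision=1,suppress=True)
import pickle; d=pickle.load(open("w5.pkl","rb"))
f=lambda L,h: onz(d,[((x+.5)/2.7-.5+310,(y+.5)/2.7-.5) for x,y in L],h)
ang=lambda a,b: np.degrees(np.arctan2((b-a)[1],(b-a)[0]))
B=f([(181,320),(341,323),(315,521),(163,516)],35); print("board",B,B.mean(0)); print([ang(B[i],B[j]) for i,j in((0,1),(3,2),(3,0),(2,1))],[np.linalg.norm(B[i]-B[j]) for i,j in((0,1),(3,2),(3,0),(2,1))])
E=f([(55,568),(438,577),(527,90)],25); print("bed edge",E,ang(E[0],E[1]),ang(E[1],E[2]))
Rl=f([(187,175),(189,110),(162,175),(165,105),(110,305),(138,310)],37); print("left rail",Rl,)
Rr=f([(364,178),(372,112),(393,178),(400,112),(385,318),(412,315)],37); print("right rail",Rr)
print("lip bottom", f([(75,100),(500,108)],43))
# compare with plan cloud
P=cloud(d); print("bed z",np.nanmedian(P[60:110,390:430,2]), "board z",np.nanmedian(P[125:185,380:425,2]))
# top camera for trimmer
t=r.get_image("top"); pickle.dump(t,open("t5.pkl","wb")); cv2.imwrite("pics/t5.png",cv2.resize(t["color"][155:240,255:395,::-1],None,fx=5.7,fy=5.7,interpolation=cv2.INTER_CUBIC))
print("rest",r.get_state()["ee_pos"],r.get_state()["time_s"])
```

```text
board [[ 468.9  -30.1   35. ]
 [ 547.2  -32.    35. ]
 [ 544.9 -131.9   35. ]
 [ 465.  -128.9   35. ]] [506.5 -80.7  35. ]
[np.float64(-1.3834866507819286), np.float64(-2.185378434374128), np.float64(87.78305273192059), np.float64(88.70392287197811)] [np.float64(78.35766234438624), np.float64(79.9557111097286), np.float64(98.83998117519064), np.float64(99.94863594324397)]
bed edge [[ 409.3 -160.4   25. ]
 [ 619.5 -166.4   25. ]
 [ 625.    70.9   25. ]] -1.631951357057962 88.67286982883378
left rail [[467.5  34.4  37. ]
 [466.7  61.3  37. ]
 [455.9  34.4  37. ]
 [455.7  63.4  37. ]
 [433.6 -23.   37. ]
 [447.3 -25.3  37. ]]
right rail [[549.5  32.5  37. ]
 [549.7  59.8  37. ]
 [562.9  32.4  37. ]
 [562.3  59.7  37. ]
 [567.4 -29.8  37. ]
 [580.3 -28.5  37. ]]
lip bottom [[414.4  64.1  43. ]
 [603.7  59.4  43. ]]
bed z 23.982521023769465 board z 33.87641385710947
rest [ 384.9 -113.   251.2] 7.2333
```

View pics/t5.png

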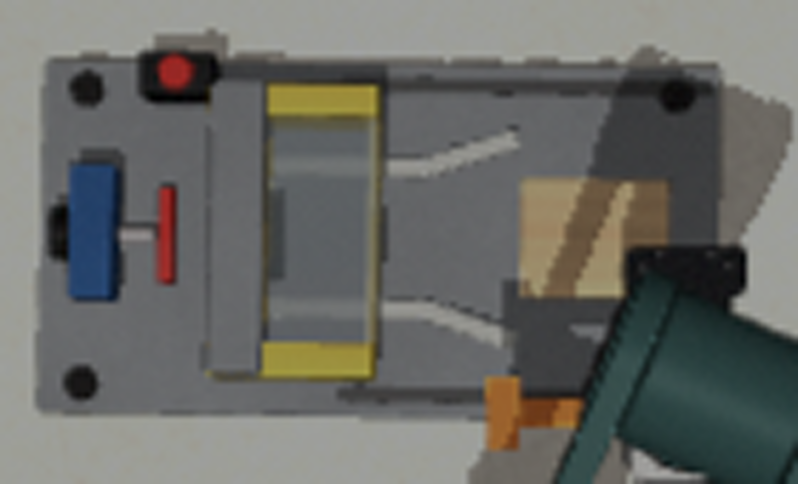

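Run:
```python
from h import *
np.set_printoptions(precision=1,suppress=True)
import pickle; d=pickle.load(open("t5.pkl","rb"))
f=lambda L,h: onz(d,[((x+.5)/5.7-.5+255,(y+.5)/5.7-.5+155) for x,y in L],h)
ang=lambda a,b: np.degrees(np.arctan2((b-a)[1],(b-a)[0]))
C=f([(45,60),(38,411),(718,66)],25); print(C,ang(C[0],C[1])+90,ang(C[2],C[0])-90)
S=f([(87,88),(81,383),(677,96)],26); print(S,ang(S[0],S[1])+90,ang(S[2],S[0])-90)
print("gauge", f([(70,163),(118,163),(118,298),(70,298)],70))
print("pad top", f([(158,185),(175,185),(175,283),(158,283)],45))
print("guard front top",f([(379,85),(374,376)],113))
print("board",f([(521,178),(668,180),(521,297)],35))
```

```text
[[ 635.7  293.2   25. ]
 [ 397.2  300.    25. ]
 [ 622.7 -163.6   25. ]] 268.36713825749894 -1.6230069451807196
[[ 615.8  264.7   26. ]
 [ 415.5  270.7   26. ]
 [ 602.7 -135.4   26. ]] 268.2895851236911 -1.8817330678297566
gauge [[560.1 270.8  70. ]
 [559.5 239.   70. ]
 [469.8 239.9  70. ]
 [470.4 271.7  70. ]]
pad top [[546.9 215.2  45. ]
 [546.7 203.8  45. ]
 [480.7 204.6  45. ]
 [481.  216.   45. ]]
guard front top [[602.6  63.8 113. ]
 [413.8  70.1 113. ]]
board [[ 548.   -28.6   35. ]
 [ 544.8 -127.4   35. ]
 [ 467.7  -27.    35. ]]
```

Run:
```python
from h import *
togo([499.6,-255,70],88.3)
```

```text
t 7.23 at [ 384.9 -113.   251.2] F [-0.1 -0.8 -0.1] open 17.7
dp cm [-14.11  11.6   18.11] turn deg [-0.03 -0.01  1.22]
```

Call:
servo_tool --plan '[{"turn": [0, 0, 0.6], "dp": [-3.5, 2.0, 0], "claw": 0.5}, {"turn": [0, 0, 0.6], "dp": [-3.5, 2.0, 0], "claw": 0.5}, {"turn": [0, 0, 0], "dp": [-3.5, 2.0, 0], "claw": 0.5}, {"turn": [0, 0, 0], "dp": [-3.6, 2.0, 0.5], "claw": 0.5}, {"turn": [0, 0, 0], "dp": [0, 2.5, 3.0], "claw": 0.5}]'

```text
time_s: 7.65
ee_pos: [488.9, -264.0, 220.9]
orientation: [0.006, 0.72, 0.694, -0.001]
contact_force: [0.2, 0.2, -0.6]
opening: 17.2
```

Call:
servo_tool --plan '[{"turn": [0, 0, 0], "dp": [0, 1.1, 3.8], "claw": 0.5}, {"turn": [0, 0, 0], "dp": [0, 0, 3.8], "claw": 0.5}, {"turn": [0, 0, 0], "dp": [0, 0, 3.8], "claw": 0.5}, {"turn": [0, 0, 0], "dp": [0, 0, 3.0], "claw": 0.5}, {"turn": [0, 0, 0], "dp": [0, 0, 0], "claw": 0.5}]'

```text
time_s: 8.07
ee_pos: [492.9, -253.3, 63.8]
orientation: [-0.008, 0.717, 0.697, -0.002]
contact_force: [-1.5, 0.5, -2.5]
opening: 17.8
```

Run:
```python
from h import *
togo([499.6,-255,35],88.3)
d=r.get_image("wrist"); togo([499.6,-255,35],88.3)
import pickle; pickle.dump(d,open("w6.pkl","wb"))
cv2.imwrite("pics/w6.png",d["color"][:,:,::-1])
```

```text
t 8.07 at [ 492.9 -253.3   63.8] F [-1.5  0.5 -2.5] open 17.8
dp cm [-0.18  0.71  2.87] turn deg [-0.81 -0.48  0.05]
t 8.12 at [ 495.  -254.5   68. ] F [ 0.5 -0.2 -0.5] open 17.5
dp cm [-0.05  0.49  3.3 ] turn deg [-0.49 -0.29  0.06]
```

View pics/w6.png

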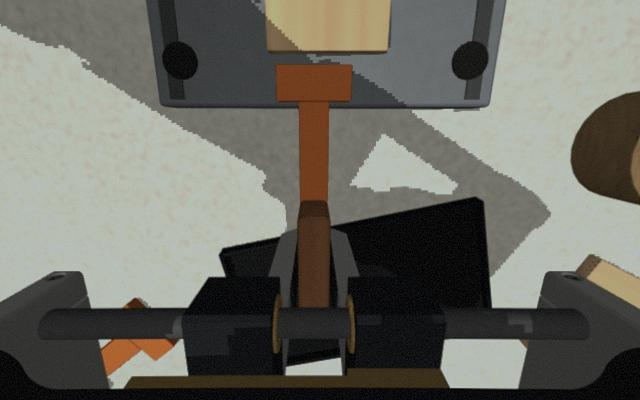

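Call:
servo_tool --plan '[{"turn": [0, 0, 0], "dp": [0, 0.3, 0.5], "claw": 0.5}, {"turn": [0, 0, 0], "dp": [0, 0, 0.5], "claw": 0.5}, {"turn": [0, 0, 0], "dp": [0, 0, 0.5], "claw": 0.5}, {"turn": [0, 0, 0], "dp": [0, 0, 0], "claw": 0.5}, {"turn": [0, 0, 0], "dp": [0, 0, 0], "claw": 0.5}]'

```text
time_s: 8.53
ee_pos: [501.3, -256.4, 58.5]
orientation: [0.001, 0.717, 0.697, 0.0]
contact_force: [0.2, -0.1, -1.8]
opening: 17.5
```

Run:
```python
from h import *
np.set_printoptions(precision=1,suppress=True)
togo([499.6,-255,35],88.3)
d=r.get_image("wrist"); togo([499.6,-255,35],88.3)
import pickle; pickle.dump(d,open("w6.pkl","wb"))
cv2.imwrite("pics/w6.png",cv2.resize(d["color"][0:130,140:510,::-1],None,fx=2.1,fy=2.1,interpolation=cv2.INTER_CUBIC))
```

```text
t 8.53 at [ 501.3 -256.4   58.5] F [ 0.2 -0.1 -1.8] open 17.5
dp cm [ 0.1 -0.2  2.4] turn deg [0.1 0.1 0.1]
t 8.58 at [ 501.3 -256.4   58.5] F [-0.2  0.7 -1. ] open 17.7
dp cm [ 0.1 -0.2  2.4] turn deg [0.1 0.1 0.1]
```

View pics/w6.png

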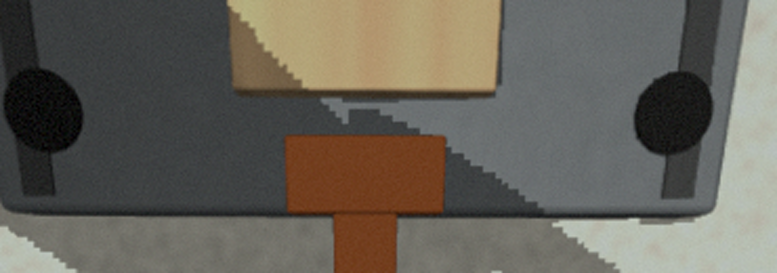

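Run:
```python
from h import *
np.set_printoptions(precision=1,suppress=True)
import pickle; d=pickle.load(open("w6.pkl","rb"))
f=lambda L,h: onz(d,[((x+.5)/2.1-.5+140,(y+.5)/2.1-.5) for x,y in L],h)
print("board rear",f([(234,90),(495,92)],35))
print("screws",f([(43,110),(673,112)],26))
print("bed rear",f([(6,211),(715,214)],25))
print("nose front",f([(286,136),(445,136)],60.3))
```

```text
board rear [[ 465.8 -129.4   35. ]
 [ 544.2 -132.1   35. ]]
screws [[ 403.5 -131.6   26. ]
 [ 602.4 -137.5   26. ]]
bed rear [[ 385.5 -161.1   25. ]
 [ 620.3 -168.4   25. ]]
nose front [[ 483.5 -146.8   60.3]
 [ 526.1 -147.9   60.3]]
```

Call:
servo_tool --plan '[{"turn": [0, 0, 0], "dp": [0, -0.1, 0.8], "claw": 0.5}, {"turn": [0, 0, 0], "dp": [0, 0, 0.8], "claw": 0.5}, {"turn": [0, 0, 0], "dp": [0, 0, 0.6], "claw": 0.5}, {"turn": [0, 0, 0], "dp": [0, 0, 0], "claw": 0.5}, {"turn": [0, 0, 0], "dp": [0, 0, 0], "claw": 0.5}]'

```text
time_s: 9.0
ee_pos: [499.3, -255.7, 34.5]
orientation: [-0.001, 0.717, 0.697, -0.0]
contact_force: [0.2, -0.1, -1.0]
opening: 17.6
```

Run:
```python
from h import *
np.set_printoptions(precision=1,suppress=True)
togo([500,-140,35],88.3)
```

```text
t 9.0 at [ 499.3 -255.7   34.5] F [ 0.2 -0.1 -1. ] open 17.6
dp cm [11.6 -0.3 -0. ] turn deg [-0.1 -0.1  0.1]
```

Call:
servo_tool --plan '[{"turn": [0, 0, 0], "dp": [0.6, 0, 0], "claw": 0.5}, {"turn": [0, 0, 0], "dp": [0.8, 0, 0], "claw": 0.5}, {"turn": [0, 0, 0], "dp": [0.8, 0, 0], "claw": 0.5}, {"turn": [0, 0, 0], "dp": [0.8, 0, 0], "claw": 0.5}, {"turn": [0, 0, 0], "dp": [0.6, 0, 0], "claw": 0.5}]'

```text
time_s: 9.42
ee_pos: [501.0, -218.8, 35.7]
orientation: [0.0, 0.717, 0.697, 0.0]
contact_force: [0.5, -0.4, -1.7]
opening: 17.6
```

Run:
```python
from h import *
np.set_printoptions(precision=1,suppress=True)
togo([500,-140,35],88.3)
d=r.get_image("wrist"); togo([500,-140,35],88.3)
cv2.imwrite("pics/w7.png",cv2.resize(d["color"][0:130,140:510,::-1],None,fx=2.1,fy=2.1,interpolation=cv2.INTER_CUBIC))
```

```text
t 9.42 at [ 501.  -218.8   35.7] F [ 0.5 -0.4 -1.7] open 17.6
dp cm [ 7.9 -0.3  0.1] turn deg [0.  0.  0.1]
t 9.47 at [ 500.9 -217.8   35.6] F [ 0.8  0.8 -1.8] open 17.8
dp cm [ 7.8 -0.3  0.1] turn deg [ 0.  -0.1  0.2]
```

View pics/w7.png

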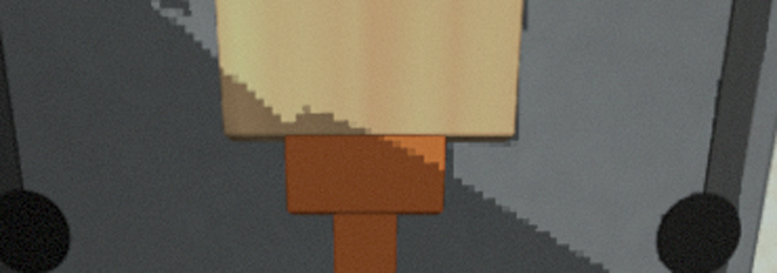

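Call:
servo_tool --plan '[{"turn": [0, 0, 0], "dp": [0.8, 0, 0.1], "claw": 0.5}, {"turn": [0, 0, 0], "dp": [1, 0, 0], "claw": 0.5}, {"turn": [0, 0, 0], "dp": [1, 0, 0], "claw": 0.5}, {"turn": [0, 0, 0], "dp": [1, 0, 0], "claw": 0.5}, {"turn": [0, 0, 0], "dp": [0.8, 0, 0], "claw": 0.5}]'

```text
time_s: 9.88
ee_pos: [502.1, -172.7, 34.4]
orientation: [-0.0, 0.717, 0.697, 0.0]
contact_force: [0.5, -1.0, -1.4]
opening: 17.5
```

Call:
servo_tool --plan '[{"turn": [0, 0, 0], "dp": [0.6, 0, 0], "claw": 0.5}, {"turn": [0, 0, 0], "dp": [0.6, 0, 0], "claw": 0.5}, {"turn": [0, 0, 0], "dp": [0.6, 0, 0], "claw": 0.5}, {"turn": [0, 0, 0], "dp": [0.6, 0, 0], "claw": 0.5}, {"turn": [0, 0, 0], "dp": [0.6, 0, 0], "claw": 0.5}]'

```text
time_s: 10.3
ee_pos: [503.0, -143.6, 34.5]
orientation: [0.0, 0.717, 0.697, -0.0]
contact_force: [0.2, -0.5, -0.2]
opening: 17.9
```

Run:
```python
from h import *
np.set_printoptions(precision=1,suppress=True)
d=r.get_image("wrist"); togo([504,-100,35],88.3)
cv2.imwrite("pics/w8.png",cv2.resize(d["color"][0:130,140:510,::-1],None,fx=2.1,fy=2.1,interpolation=cv2.INTER_CUBIC))
```

```text
t 10.35 at [ 503.  -142.5   34.4] F [-0.   0.9 -0.7] open 17.8
dp cm [ 4.2 -0.  -0.1] turn deg [-0.  -0.1  0.1]
```

View pics/w8.png

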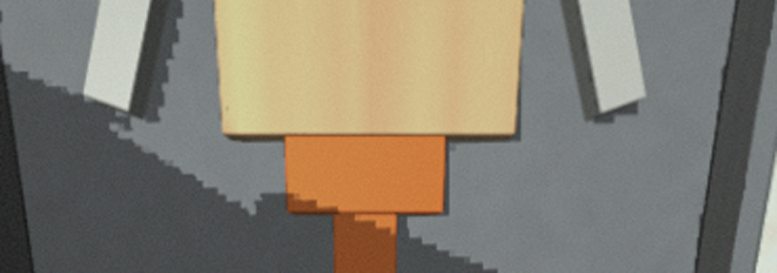

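Call:
servo_tool --plan '[{"turn": [0, 0, 0], "dp": [1, 0, 0], "claw": 0.5}, {"turn": [0, 0, 0], "dp": [1, 0, 0], "claw": 0.5}, {"turn": [0, 0, 0], "dp": [1, 0, 0], "claw": 0.5}, {"turn": [0, 0, 0], "dp": [1, 0, 0], "claw": 0.5}, {"turn": [0, 0, 0], "dp": [1, 0, 0], "claw": 0.5}]'

```text
time_s: 10.77
ee_pos: [504.4, -92.9, 34.4]
orientation: [-0.0, 0.717, 0.697, -0.0]
contact_force: [-0.1, -0.3, -1.0]
opening: 17.5
```

Call:
servo_tool --plan '[{"turn": [0, 0, 0], "dp": [0.5, 0, 0], "claw": 0.5}, {"turn": [0, 0, 0], "dp": [0.4, 0, 0], "claw": 0.5}, {"turn": [0, 0, 0], "dp": [0.4, 0, 0], "claw": 0.5}]'

```text
time_s: 11.02
ee_pos: [504.8, -80.6, 34.5]
orientation: [0.0, 0.717, 0.697, -0.0]
contact_force: [1.0, -0.9, -1.3]
opening: 17.6
```

Call:
servo_tool --plan '[{"turn": [0, 0, 0], "dp": [0.4, 0, 0], "claw": 0.5}, {"turn": [0, 0, 0], "dp": [0.4, 0, 0], "claw": 0.5}]'

```text
time_s: 11.18
ee_pos: [505.2, -74.2, 34.8]
orientation: [0.001, 0.717, 0.697, -0.001]
contact_force: [-0.8, -7.8, 1.5]
opening: 17.7
```

Call:
servo_tool --plan '[{"turn": [0, 0, 0], "dp": [0.4, 0, 0], "claw": 0.5}, {"turn": [0, 0, 0], "dp": [0.4, 0, 0], "claw": 0.5}]'

```text
time_s: 11.35
ee_pos: [505.5, -66.5, 34.9]
orientation: [0.001, 0.717, 0.697, -0.001]
contact_force: [-1.0, -2.9, -0.8]
opening: 17.5
```

Call:
servo_tool --plan '[{"turn": [0, 0, 0], "dp": [0.4, 0, 0], "claw": 0.5}, {"turn": [0, 0, 0], "dp": [0.4, 0, 0], "claw": 0.5}]'

```text
time_s: 11.52
ee_pos: [505.6, -57.6, 34.6]
orientation: [0.001, 0.717, 0.697, -0.0]
contact_force: [-1.2, -4.3, -0.1]
opening: 17.4
```

Run:
```python
from h import *
np.set_printoptions(precision=1,suppress=True)
d=r.get_image("wrist"); togo([506.5,-20,35],88.3)
cv2.imwrite("pics/w9.png",d["color"][:,:,::-1])
```

```text
t 11.57 at [505.6 -56.6  34.5] F [ 0.2 -2.7 -1.1] open 18.0
dp cm [ 3.7 -0.  -0.1] turn deg [0.  0.  0.1]
```

View pics/w9.png

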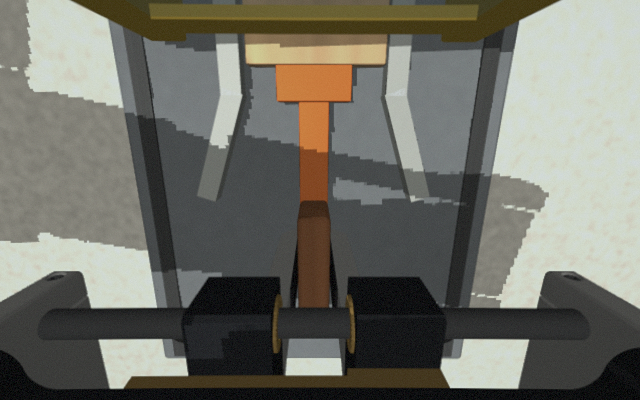

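Call:
servo_tool --plan '[{"turn": [0, 0, 0], "dp": [0.5, 0, 0], "claw": 0.5}, {"turn": [0, 0, 0], "dp": [0.5, 0, 0], "claw": 0.5}, {"turn": [0, 0, 0], "dp": [0.5, 0, 0], "claw": 0.5}, {"turn": [0, 0, 0], "dp": [0.4, 0, 0], "claw": 0.5}, {"turn": [0, 0, 0], "dp": [0.3, 0, 0], "claw": 0.5}]'

```text
time_s: 11.98
ee_pos: [506.1, -34.5, 34.5]
orientation: [0.0, 0.717, 0.697, -0.0]
contact_force: [0.4, -4.0, -0.4]
opening: 17.7
```

Call:
servo_tool --plan '[{"turn": [0, 0, 0], "dp": [0.2, 0, 0], "claw": 0.5}, {"turn": [0, 0, 0], "dp": [0.2, 0, 0], "claw": 0.5}]'

```text
time_s: 12.15
ee_pos: [506.2, -30.9, 34.5]
orientation: [0.0, 0.717, 0.697, -0.0]
contact_force: [-0.0, -4.1, 0.5]
opening: 17.9
```

Call:
servo_tool --plan '[{"turn": [0, 0, 0], "dp": [0.2, 0, 0], "claw": 0.5}, {"turn": [0, 0, 0], "dp": [0.2, 0, 0], "claw": 0.5}]'

```text
time_s: 12.32
ee_pos: [506.3, -27.1, 34.5]
orientation: [0.0, 0.717, 0.697, -0.0]
contact_force: [-0.3, -4.5, 0.4]
opening: 17.7
```

Call:
servo_tool --plan '[{"turn": [0, 0, 0], "dp": [0.2, 0, 0], "claw": 0.5}, {"turn": [0, 0, 0], "dp": [0.2, 0, 0], "claw": 0.5}]'

```text
time_s: 12.48
ee_pos: [506.4, -23.1, 34.5]
orientation: [0.0, 0.717, 0.697, -0.0]
contact_force: [-0.5, -4.3, -0.3]
opening: 17.8
```

Call:
servo_tool --plan '[{"turn": [0, 0, 0], "dp": [0.2, 0, 0], "claw": 0.5}, {"turn": [0, 0, 0], "dp": [0.1, 0, 0], "claw": 0.5}]'

```text
time_s: 12.65
ee_pos: [506.5, -19.9, 34.5]
orientation: [0.0, 0.717, 0.697, 0.0]
contact_force: [-0.5, -4.7, -0.1]
opening: 17.8
```

Call:
servo_tool --plan '[{"turn": [0, 0, 0], "dp": [0.2, 0, 0], "claw": 0.5}, {"turn": [0, 0, 0], "dp": [0.1, 0, 0], "claw": 0.5}]'

```text
time_s: 12.82
ee_pos: [506.6, -16.9, 34.5]
orientation: [-0.0, 0.717, 0.697, -0.0]
contact_force: [-0.7, -4.3, 0.6]
opening: 17.9
```

Call:
servo_tool --plan '[{"turn": [0, 0, 0], "dp": [0.1, 0, 0], "claw": 0.5}, {"turn": [0, 0, 0], "dp": [0.1, 0, 0], "claw": 0.5}]'

```text
time_s: 12.98
ee_pos: [506.7, -15.1, 34.5]
orientation: [0.0, 0.717, 0.697, -0.0]
contact_force: [0.3, -4.3, 0.9]
opening: 17.9
```

Call:
servo_tool --plan '[{"turn": [0, 0, 0], "dp": [0.1, 0, 0], "claw": 0.5}, {"turn": [0, 0, 0], "dp": [0.1, 0, 0], "claw": 0.5}]'

```text
time_s: 13.15
ee_pos: [506.7, -13.1, 34.5]
orientation: [0.0, 0.717, 0.697, 0.0]
contact_force: [0.4, -4.3, 0.2]
opening: 17.7
```

Call:
servo_tool --plan '[{"turn": [0, 0, 0], "dp": [0.1, 0, 0], "claw": 0.5}, {"turn": [0, 0, 0], "dp": [0.1, 0, 0], "claw": 0.5}]'

```text
time_s: 13.32
ee_pos: [506.8, -11.1, 34.5]
orientation: [0.0, 0.717, 0.697, -0.0]
contact_force: [-0.0, -5.3, -0.1]
opening: 17.7
```

Call:
servo_tool --plan '[{"turn": [0, 0, 0], "dp": [0.1, 0, 0], "claw": 0.5}, {"turn": [0, 0, 0], "dp": [0.05, 0, 0], "claw": 0.5}]'

```text
time_s: 13.48
ee_pos: [506.8, -9.5, 34.5]
orientation: [0.0, 0.717, 0.697, 0.0]
contact_force: [-0.6, -4.7, 0.7]
opening: 17.5
```

Call:
servo_tool --plan '[{"turn": [0, 0, 0], "dp": [0.1, 0, 0], "claw": 0.5}, {"turn": [0, 0, 0], "dp": [0.05, 0, 0], "claw": 0.5}]'

```text
time_s: 13.65
ee_pos: [506.9, -8.0, 34.5]
orientation: [0.0, 0.717, 0.697, -0.0]
contact_force: [-0.9, -4.1, 0.1]
opening: 17.8
```

Call:
servo_tool --plan '[{"turn": [0, 0, 0], "dp": [0.1, 0, 0], "claw": 0.5}, {"turn": [0, 0, 0], "dp": [0.05, 0, 0], "claw": 0.5}]'

```text
time_s: 13.82
ee_pos: [506.9, -6.7, 34.5]
orientation: [0.0, 0.717, 0.697, -0.0]
contact_force: [-0.3, -5.0, 2.0]
opening: 17.8
```

Call:
servo_tool --plan '[{"turn": [0, 0, 0], "dp": [0.1, 0, 0], "claw": 0.5}, {"turn": [0, 0, 0], "dp": [0.05, 0, 0], "claw": 0.5}]'

```text
time_s: 13.98
ee_pos: [506.9, -6.2, 34.7]
orientation: [0.001, 0.717, 0.697, -0.001]
contact_force: [-0.3, -7.5, 2.0]
opening: 17.9
```

Call:
servo_tool --plan '[{"turn": [0, 0, 0], "dp": [0.1, 0, 0], "claw": 0.5}, {"turn": [0, 0, 0], "dp": [0.05, 0, 0], "claw": 0.5}]'

```text
time_s: 14.15
ee_pos: [507.0, -5.7, 34.9]
orientation: [0.002, 0.717, 0.697, -0.002]
contact_force: [-1.2, -10.4, 3.4]
opening: 17.6
```

Call:
servo_tool --plan '[{"turn": [0, 0, 0], "dp": [0.08, 0, 0], "claw": 0.5}, {"turn": [0, 0, 0], "dp": [0.04, 0, 0], "claw": 0.5}]'

```text
time_s: 14.32
ee_pos: [507.1, -5.3, 35.1]
orientation: [0.002, 0.717, 0.697, -0.002]
contact_force: [-1.6, -11.8, 3.6]
opening: 17.6
```

Call:
servo_tool --plan '[{"turn": [0, 0, 0], "dp": [0.05, 0, 0], "claw": 0.5}, {"turn": [0, 0, 0], "dp": [0.03, 0, 0], "claw": 0.5}]'

```text
time_s: 14.48
ee_pos: [507.1, -5.0, 35.2]
orientation: [0.003, 0.717, 0.697, -0.002]
contact_force: [-2.1, -13.2, 3.1]
opening: 17.4
```

Call:
servo_tool --plan '[{"turn": [0, 0, 0], "dp": [0, 0, 0], "claw": 0.5}]'

```text
time_s: 14.57
ee_pos: [507.1, -5.0, 35.2]
orientation: [0.003, 0.717, 0.697, -0.002]
contact_force: [-1.0, -12.6, 2.4]
opening: 17.8
```

Call:
servo_tool --plan '[{"turn": [0, 0, 0], "dp": [0, 0, 0], "claw": 0.5}]'

```text
time_s: 14.65
ee_pos: [507.1, -5.1, 35.2]
orientation: [0.003, 0.717, 0.697, -0.002]
contact_force: [-0.6, -11.7, 3.0]
opening: 17.7
```

Call:
servo_tool --plan '[{"turn": [0, 0, 0], "dp": [0, 0, 0], "claw": 0.5}]'

```text
time_s: 14.73
ee_pos: [507.1, -5.0, 35.2]
orientation: [0.002, 0.717, 0.697, -0.002]
contact_force: [-1.7, -12.5, 3.1]
opening: 18.1
```

Call:
servo_tool --plan '[{"turn": [0, 0, 0], "dp": [0.06, 0, 0], "claw": 0.5}, {"turn": [0, 0, 0], "dp": [0.05, 0, 0], "claw": 0.5}]'

```text
time_s: 14.9
ee_pos: [507.2, -4.6, 35.3]
orientation: [0.003, 0.717, 0.697, -0.003]
contact_force: [-1.4, -13.9, 4.2]
opening: 17.7
```

Call:
servo_tool --plan '[{"turn": [0, 0, 0], "dp": [0, 0, 0], "claw": 0.5}]'

```text
time_s: 14.98
ee_pos: [507.2, -4.6, 35.3]
orientation: [0.003, 0.717, 0.697, -0.003]
contact_force: [-1.6, -14.0, 4.0]
opening: 17.7
```

Call:
servo_tool --plan '[{"turn": [0, 0, 0], "dp": [0, 0, 0], "claw": 0.5}]'

```text
time_s: 15.07
ee_pos: [507.2, -4.6, 35.3]
orientation: [0.003, 0.717, 0.697, -0.003]
contact_force: [-1.7, -14.3, 3.0]
opening: 17.5
```

Call:
servo_tool --plan '[{"turn": [0, 0, 0], "dp": [0, 0, 0], "claw": 0.5}, {"turn": [0, 0, 0], "dp": [0, 0, 0], "claw": 0.5}]'

```text
time_s: 15.23
ee_pos: [507.2, -4.6, 35.3]
orientation: [0.003, 0.717, 0.697, -0.003]
contact_force: [-1.7, -14.4, 4.5]
opening: 17.6
```

Call:
servo_tool --plan '[{"turn": [0, 0, 0], "dp": [0.05, 0, 0], "claw": 0.5}, {"turn": [0, 0, 0], "dp": [0, 0, 0], "claw": 0.5}, {"turn": [0, 0, 0], "dp": [0, 0, 0], "claw": 0.5}, {"turn": [0, 0, 0], "dp": [0, 0, 0], "claw": 0.5}, {"turn": [0, 0, 0], "dp": [0, 0, 0], "claw": 0.5}]'

```text
time_s: 15.65
ee_pos: [507.2, -4.5, 35.4]
orientation: [0.003, 0.717, 0.697, -0.003]
contact_force: [-1.4, -14.8, 4.1]
opening: 17.7
```

Call:
servo_tool --plan '[{"turn": [0, 0, 0], "dp": [0, 0, 0], "claw": 0.5}, {"turn": [0, 0, 0], "dp": [0, 0, 0], "claw": 0.5}, {"turn": [0, 0, 0], "dp": [0, 0, 0], "claw": 0.5}, {"turn": [0, 0, 0], "dp": [0, 0, 0], "claw": 0.5}, {"turn": [0, 0, 0], "dp": [0, 0, 0], "claw": 0.5}]'

```text
time_s: 16.07
ee_pos: [507.2, -4.5, 35.4]
orientation: [0.003, 0.717, 0.697, -0.003]
contact_force: [-1.5, -15.0, 4.3]
opening: 18.2
```

Run:
```python
from h import *
for n in("wrist","top","side"):
    d=r.get_image(n); cv2.imwrite(f"pics/{n}10.png",(d["color"][:,:,::-1] if n=="wrist" else cv2.resize(d["color"][155:240,255:395,::-1] if n=="top" else d["color"][170:310,210:370,::-1],None,fx=4.2,fy=4.2,interpolation=cv2.INTER_CUBIC)))
    print(r.get_state()["contact_force"])
```

```text
[ -2.01676557 -14.60043375   3.03780243]
[ -1.99052825 -15.92055421   3.90106786]
[ -2.6391296  -14.6267555    3.96302903]
```

View pics/wrist10.png

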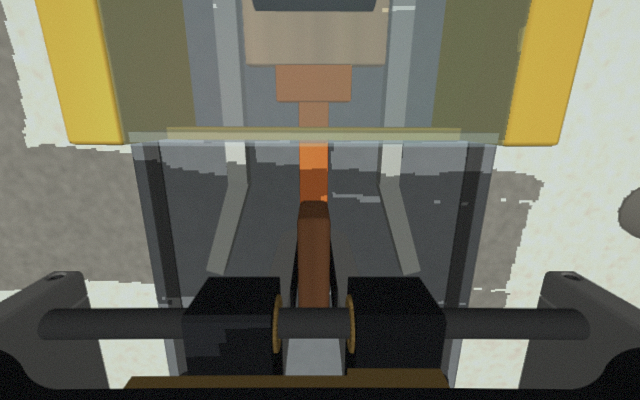

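View pics/top10.png

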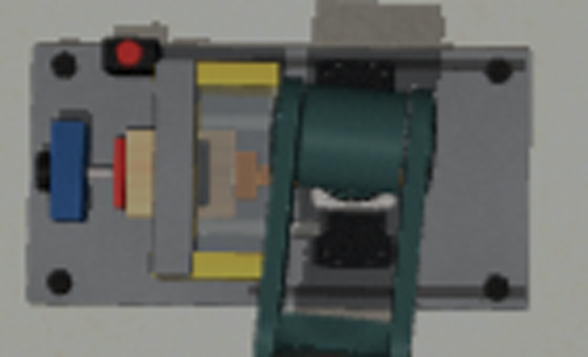

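View pics/side10.png

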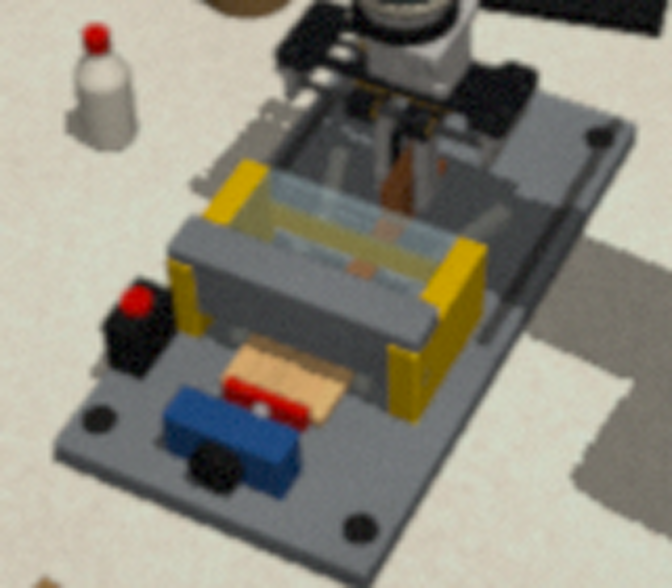

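The top view shows the board flush on the red pad at (120,172), and the side view shows it square there. The push held at about 14.5 N total, roughly 10 N on the pad. Now I withdraw, slowly at first.

Call:
servo_tool --plan '[{"turn": [0, 0, 0], "dp": [-0.2, 0, 0], "claw": 0.5}, {"turn": [0, 0, 0], "dp": [-0.2, 0, 0], "claw": 0.5}, {"turn": [0, 0, 0], "dp": [-0.2, 0, 0], "claw": 0.5}, {"turn": [0, 0, 0], "dp": [-0.3, 0, 0], "claw": 0.5}, {"turn": [0, 0, 0], "dp": [-0.4, 0, 0], "claw": 0.5}]'

```text
time_s: 16.63
ee_pos: [506.3, -11.9, 34.0]
orientation: [-0.001, 0.717, 0.697, 0.0]
contact_force: [-0.4, -0.6, -1.2]
opening: 18.0
```

Call:
servo_tool --plan '[{"turn": [0, 0, 0], "dp": [-0.8, 0, 0], "claw": 0.5}, {"turn": [0, 0, 0], "dp": [-1, 0, 0], "claw": 0.5}, {"turn": [0, 0, 0], "dp": [-1.2, 0, 0], "claw": 0.5}, {"turn": [0, 0, 0], "dp": [-1.2, 0, 0], "claw": 0.5}, {"turn": [0, 0, 0], "dp": [-1.2, 0, 0], "claw": 0.5}]'

```text
time_s: 17.05
ee_pos: [505.1, -68.4, 34.5]
orientation: [0.0, 0.717, 0.697, -0.0]
contact_force: [0.5, -0.2, -1.4]
opening: 17.6
```

Call:
servo_tool --plan '[{"turn": [0, 0, 0], "dp": [-1.5, 0, 0], "claw": 0.5}, {"turn": [0, 0, 0], "dp": [-1.5, 0, 0], "claw": 0.5}, {"turn": [0, 0, 0], "dp": [-1.5, 0, 0], "claw": 0.5}, {"turn": [0, 0, 0], "dp": [-1.5, 0, 0], "claw": 0.5}, {"turn": [0, 0, 0], "dp": [-1.5, 0, 0], "claw": 0.5}]'

```text
time_s: 17.47
ee_pos: [502.8, -143.8, 34.5]
orientation: [0.0, 0.717, 0.697, 0.0]
contact_force: [-0.3, 0.4, -1.0]
opening: 17.7
```

Call:
servo_tool --plan '[{"turn": [0, 0, 0], "dp": [-2, 0, 0], "claw": 0.5}, {"turn": [0, 0, 0], "dp": [-2, 0, -0.5], "claw": 0.5}, {"turn": [0, 0, 0], "dp": [-2, 0, -2], "claw": 0.5}, {"turn": [0, 0, 0], "dp": [-1, 0, -3], "claw": 0.5}, {"turn": [0, 0, 0], "dp": [0, 0, -3], "claw": 0.5}]'

```text
time_s: 17.88
ee_pos: [499.6, -214.9, 119.1]
orientation: [-0.001, 0.718, 0.696, -0.001]
contact_force: [0.1, -0.7, -0.8]
opening: 17.9
```

Call:
servo_tool --plan '[{"turn": [0, 0, 0], "dp": [0, 0, -3], "claw": 0.5}, {"turn": [0, 0, 0], "dp": [0, 0, -3], "claw": 0.5}]'

```text
time_s: 18.05
ee_pos: [500.4, -213.3, 180.7]
orientation: [-0.0, 0.718, 0.696, -0.0]
contact_force: [-0.1, 0.2, -0.6]
opening: 17.9
```

Run:
```python
from h import *
togo([504.5,-337,150],14); print(r.get_state()["opening"])
for n in("side",):
    d=r.get_image(n); cv2.imwrite(f"pics/{n}11.png",cv2.resize(d["color"][170:310,210:370,::-1],None,fx=4.2,fy=4.2,interpolation=cv2.INTER_CUBIC))
```

```text
t 18.05 at [ 500.4 -213.3  180.7] F [-0.1  0.2 -0.6] open 17.9
dp cm [-12.35   0.78   3.07] turn deg [-2.000e-02  0.000e+00  7.429e+01]
17.89025477730866
```

View pics/side11.png

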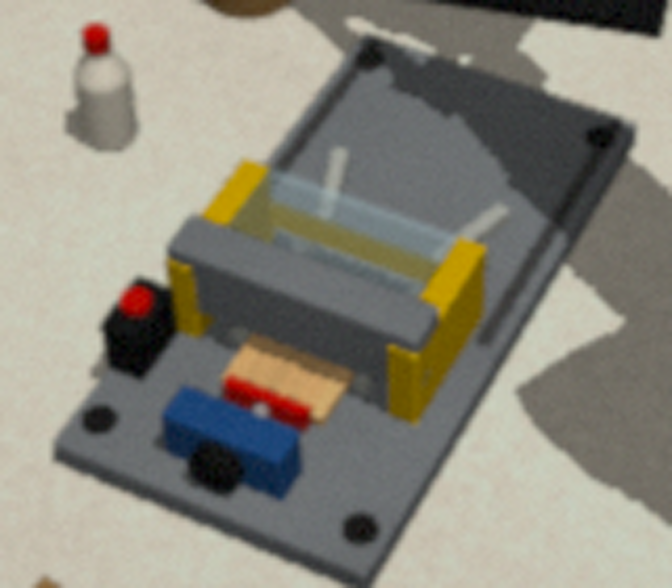

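Call:
servo_tool --plan '[{"turn": [0, 0, 6.7], "dp": [-3.1, 0.2, 0], "claw": 0.5}, {"turn": [0, 0, 6.7], "dp": [-3.1, 0.5, 0], "claw": 0.5}, {"turn": [0, 0, 6.7], "dp": [-3.0, 0.9, 0], "claw": 0.5}, {"turn": [0, 0, 6.7], "dp": [-2.9, 1.2, 0], "claw": 0.5}, {"turn": [0, 0, 6.7], "dp": [0, 0, 0], "claw": 0.5}]'

```text
time_s: 18.52
ee_pos: [502.5, -343.4, 178.0]
orientation: [0.001, 0.89, 0.456, -0.001]
contact_force: [-1.2, 0.1, -1.5]
opening: 17.9
```

Call:
servo_tool --plan '[{"turn": [0, 0, 6.7], "dp": [0, 0, 0], "claw": 0.5}, {"turn": [0, 0, 6.8], "dp": [0, 0, 0], "claw": 0.5}, {"turn": [0, 0, 6.8], "dp": [0, 0, 0.5], "claw": 0.5}, {"turn": [0, 0, 6.8], "dp": [0, 0, 1], "claw": 0.5}, {"turn": [0, 0, 6.8], "dp": [0, 0, 1], "claw": 0.5}]'

```text
time_s: 18.93
ee_pos: [503.7, -338.3, 154.2]
orientation: [0.0, 0.984, 0.179, 0.0]
contact_force: [0.9, -0.2, -1.2]
opening: 17.8
```

Call:
servo_tool --plan '[{"turn": [0, 0, 6.5], "dp": [0, 0, 1], "claw": 0.5}, {"turn": [0, 0, 0], "dp": [0, 0, 0], "claw": 0.5}, {"turn": [0, 0, 0], "dp": [0, 0, 0], "claw": 0.5}, {"turn": [0, 0, 0], "dp": [0, 0, 0], "claw": 0.5}]'

```text
time_s: 19.27
ee_pos: [503.9, -337.7, 144.9]
orientation: [0.0, 0.992, 0.127, 0.0]
contact_force: [0.7, 0.2, -0.4]
opening: 17.4
```

Run:
```python
from h import *
togo([504.5,-337,12.2],14)
d=r.get_image("wrist"); cv2.imwrite("pics/w12.png",d["color"][:,:,::-1])
togo([504.5,-337,12.2],14)
```

```text
t 19.27 at [ 503.9 -337.7  144.9] F [ 0.7  0.2 -0.4] open 17.4
dp cm [ 0.07 -0.06 13.27] turn deg [ 0.03 -0.02  0.59]
t 19.32 at [ 504.2 -337.7  145.3] F [-0.1 -0.5 -0.4] open 18.0
dp cm [ 0.04 -0.08 13.31] turn deg [ 0.07 -0.05  0.57]
```

View pics/w12.png

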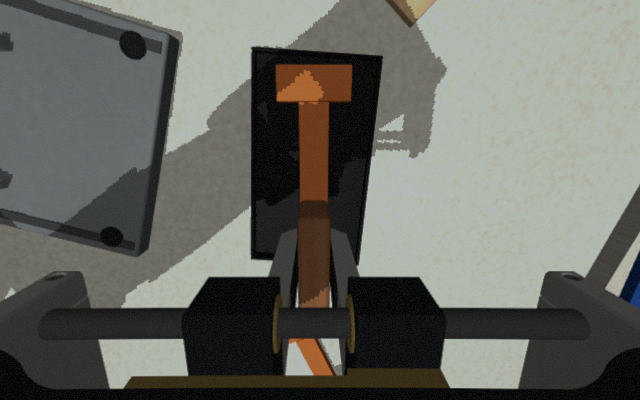

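Call:
servo_tool --plan '[{"turn": [0, 0, 0.6], "dp": [0, -0.1, 3], "claw": 0.5}, {"turn": [0, 0, 0], "dp": [0, 0, 3], "claw": 0.5}, {"turn": [0, 0, 0], "dp": [0, 0, 2.5], "claw": 0.5}, {"turn": [0, 0, 0], "dp": [0, 0, 1.5], "claw": 0.5}, {"turn": [0, 0, 0], "dp": [0, 0, 1], "claw": 0.5}]'

```text
time_s: 19.73
ee_pos: [503.0, -335.6, 32.6]
orientation: [-0.001, 0.993, 0.122, -0.001]
contact_force: [-0.4, -1.0, -1.3]
opening: 17.6
```

Call:
servo_tool --plan '[{"turn": [0, 0, 0], "dp": [0, 0, 0.6], "claw": 0.5}, {"turn": [0, 0, 0], "dp": [0, 0, 0.4], "claw": 0.5}, {"turn": [0, 0, 0], "dp": [0, 0, 0], "claw": 0.5}, {"turn": [0, 0, 0], "dp": [0, 0, 0], "claw": 0.5}]'

```text
time_s: 20.07
ee_pos: [504.5, -336.7, 25.8]
orientation: [0.001, 0.993, 0.121, 0.001]
contact_force: [-0.5, -0.2, -1.5]
opening: 17.6
```

Run:
```python
from h import *
togo([504.5,-337,12.2],14)
d=r.get_image("wrist"); cv2.imwrite("pics/w13.png",d["color"][:,:,::-1])
togo([504.5,-337,12.2],14)
```

```text
t 20.07 at [ 504.5 -336.7   25.8] F [-0.5 -0.2 -1.5] open 17.6
dp cm [-0.01  0.02  1.36] turn deg [ 0.11 -0.08 -0.1 ]
t 20.12 at [ 504.7 -336.8   26.1] F [ 0.9 -0.6 -1.4] open 17.6
dp cm [-0.02  0.01  1.39] turn deg [ 0.13 -0.1  -0.1 ]
```

View pics/w13.png

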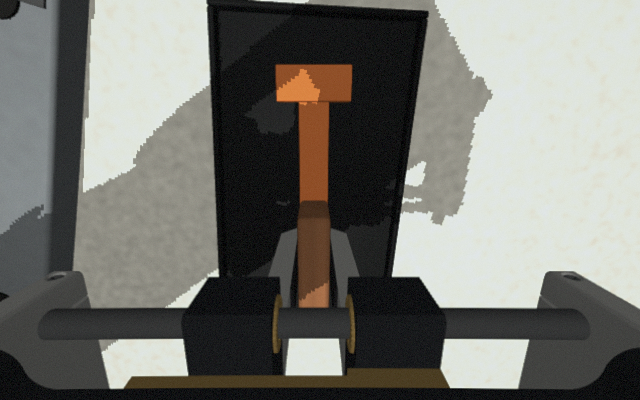

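The stick is over the tray and well inside its walls. I lower it the rest of the way until I feel the floor.

Call:
servo_tool --plan '[{"turn": [0, 0, 0], "dp": [0, 0, 0.5], "claw": 0.5}, {"turn": [0, 0, 0], "dp": [0, 0, 0.4], "claw": 0.5}, {"turn": [0, 0, 0], "dp": [0, 0, 0.3], "claw": 0.5}, {"turn": [0, 0, 0], "dp": [0, 0, 0], "claw": 0.5}, {"turn": [0, 0, 0], "dp": [0, 0, 0], "claw": 0.5}]'

```text
time_s: 20.53
ee_pos: [503.7, -336.1, 12.3]
orientation: [-0.0, 0.993, 0.121, -0.0]
contact_force: [0.5, 0.8, -1.4]
opening: 17.7
```

Call:
servo_tool --plan '[{"turn": [0, 0, 0], "dp": [0, 0, 0.1], "claw": 0.5}, {"turn": [0, 0, 0], "dp": [0, 0, 0], "claw": 0.5}, {"turn": [0, 0, 0], "dp": [0, 0, 0], "claw": 0.5}]'

```text
time_s: 20.78
ee_pos: [503.8, -336.2, 12.1]
orientation: [0.0, 0.993, 0.121, 0.0]
contact_force: [-1.2, 1.7, 3.4]
opening: 17.4
```

Call:
servo_tool --plan '[{"turn": [0, 0, 0], "dp": [0, 0, 0], "claw": 2.2}, {"turn": [0, 0, 0], "dp": [0, 0, 0], "claw": 3}, {"turn": [0, 0, 0], "dp": [0, 0, 0], "claw": 4.5}, {"turn": [0, 0, 0], "dp": [0, 0, 0], "claw": 4.5}, {"turn": [0, 0, 0], "dp": [0, 0, 0], "claw": 4.5}]'

```text
time_s: 21.2
ee_pos: [503.7, -336.1, 11.2]
orientation: [-0.0, 0.993, 0.121, -0.0]
contact_force: [-0.3, -0.2, 0.3]
opening: 43.9
```

Call:
servo_tool --plan '[{"turn": [0, 0, 0], "dp": [0, 0, 0], "claw": 4.5}, {"turn": [0, 0, 0], "dp": [0, 0, -1], "claw": 4.5}, {"turn": [0, 0, 0], "dp": [0, 0, -2], "claw": 4.5}, {"turn": [0, 0, 0], "dp": [0, 0, -3], "claw": 4.5}, {"turn": [0, 0, 0], "dp": [0, 0, -4], "claw": 4.5}]'

```text
time_s: 21.62
ee_pos: [502.0, -334.7, 109.8]
orientation: [-0.002, 0.993, 0.121, -0.002]
contact_force: [0.4, -0.1, 0.3]
opening: 45.2
```

Call:
servo_tool --plan '[{"turn": [0, 0, 0], "dp": [0, 0, -4], "claw": 4.5}, {"turn": [0, 0, 0], "dp": [-2, 0, -4], "claw": 4.5}, {"turn": [0, 0, 0], "dp": [-3, 0, -4], "claw": 4.5}, {"turn": [0, 0, 0], "dp": [0, 0, 0], "claw": 4.5}, {"turn": [0, 0, 0], "dp": [0, 0, 0], "claw": 4.5}]'

```text
time_s: 22.03
ee_pos: [461.8, -347.9, 226.8]
orientation: [0.003, 0.993, 0.12, 0.003]
contact_force: [-0.3, 0.6, -1.1]
opening: 45.4
```

Run:
```python
from fit import *
for n in("wrist","top","side"):
    d=r.get_image(n); cv2.imwrite(f"pics/{n}14.png",(d["color"][:,:,::-1] if n=="wrist" else cv2.resize(d["color"][100:240,200:470,::-1] if n=="top" else d["color"][120:310,200:400,::-1],None,fx=2.9,fy=2.9,interpolation=cv2.INTER_CUBIC)))
    if n=="wrist":
        cost,mini,render,mb=fitstick(d,(250,20,375,250),4)
        i=[504,-337,14]; res=mini(cost,i,method="Nelder-Mead",options=dict(initial_simplex=[[500,-340,13],[508,-340,13],[500,-332,13],[500,-340,18]])); print(res.x,res.fun)
s=r.get_state(); print(s["time_s"],s["ee_pos"],s["contact_force"])
```

```text
[ 503.2 -336.4   14.1] 624.9454440959289
22.1833 [ 461.1 -345.9  220.3] [-0.2  0.4 -0.6]
```

View pics/wrist14.png

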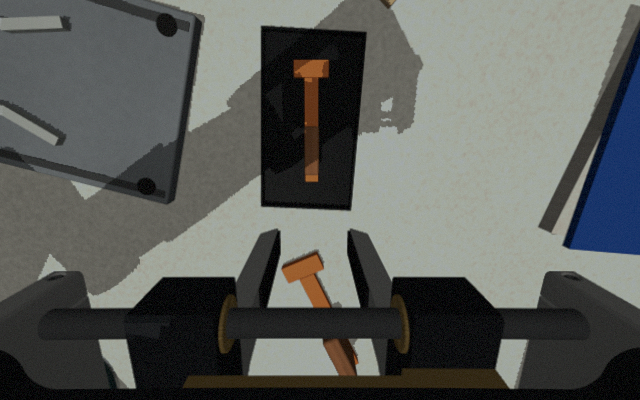

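View pics/top14.png

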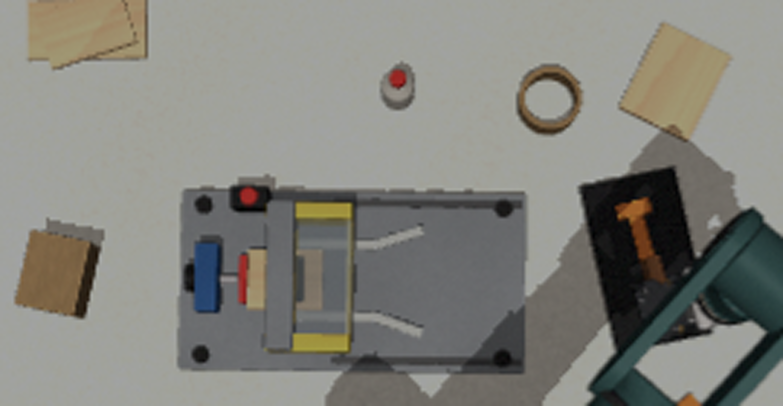

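View pics/side14.png

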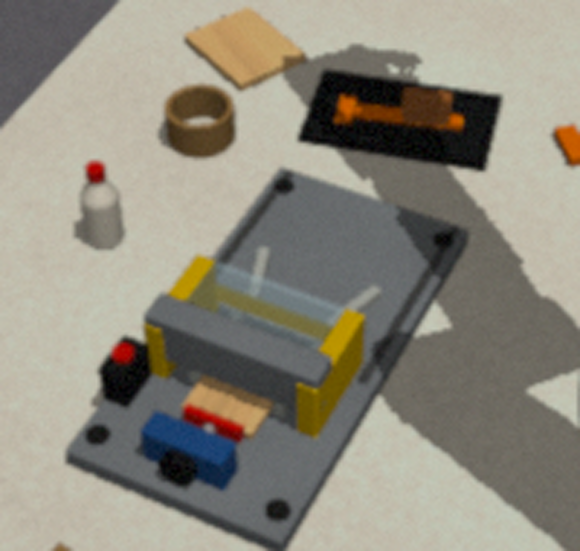

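The stick lies flat in the tray, and its fitted pose is within 1 mm of where it started. The board sits flush on the pad and the bystanders have not moved. I let the arm settle and hand in.

Call:
servo_tool --plan '[{"turn": [0, 0, 0], "dp": [0, 0, 0], "claw": 4.5}, {"turn": [0, 0, 0], "dp": [0, 0, 0], "claw": 4.5}, {"turn": [0, 0, 0], "dp": [0, 0, 0], "claw": 4.5}]'

```text
time_s: 22.43
ee_pos: [461.4, -346.0, 220.4]
orientation: [-0.001, 0.993, 0.121, -0.001]
contact_force: [-0.3, 0.7, 0.6]
opening: 45.0
```

```bash
python3 -c "
from h import *
print(r.get_state()['joint_vel'].round(3),r.get_state()['contact_force'].round(1)); print(r.sign_off())"
```

```text
[-0.002 -0.005 -0.01  -0.001  0.001  0.001] [-0.3  0.7  0.6]
the job is handed in; nothing more can be done
None
```

The job is done and handed in at 22.4 s. I took the smaller stick from the tray and pushed the smaller board along the rails, under the guard and past the hold-down bar, which took a bump of about 8 N. At the pad I leaned on it for over a second, then drew the stick out and laid it back in its tray.

- **Pad force:** the wrist read 14 to 15 N (one reading 15.9) against about 4.3 N of drag, so roughly 10 N on the pad. The travel of about 2.2 mm gives much the same. Both are inferred, as nothing measures the pad directly.
- **Last pictures:** the top view shows no gap between board and pad, and the board is square. The carton, tape roll and glue bottle look unmoved; I judged that by eye, not by measuring. The stick lies flat in the tray, its fitted pose within 1 mm of where it started.
- **Disagreements:** the side camera's network marked the board as the carton, and the top camera's gave the table stick and the loose board as its first choices. I settled these from the pictures and the given sizes. The camera's depth put the handle top about 4 mm too low, so I set the heights by the given sizes and by touch. No check failed.

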